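# Hold a manifold plate against the sprung seal for fastening

## Task

Take the blue manifold plate from the white rack, slide it edgewise into the guide slot of the aluminium jig until it stands on the slot's floor, then push it along the slot against the sprung black seal pad until the red pointer is in the green band (about 10 N), never bottoming the spring. Hold it steadily there for three seconds as a third hand for a colleague who will screw it down, and finish while still gripping and pressing it: do not let go. Leave the other two plates in the rack and everything else on the bench where it is.

Things in the scene. Friction and masses are not known exactly. Their poses are not given: they have to be found in the camera images.
- plate_center (a point): Centre (half-way up) of the blue gas manifold plate: flat, 110 long (its x), 8 thick (y), 90 high (z, up), about 0.2 kg. It stands on its long edge in one of the rack's three slots, underside 8 above the bench. Either end may lead. The brass ports at half height are flush. Grip it across its thickness on the upper 35 mm, so the fingers clear the rack's and jig's walls.
- spare_a_center (a point): centre of a red plate of the same size, in another slot of the rack; stays there
- spare_b_center (a point): centre of a yellow plate of the same size, in another slot of the rack; stays there
- rack: white storage rack fixed to the bench; origin at the centre of its underside. Base 110 (x) x 190 (y) x 8. Three slots along its x at y = -75, 0 and +75, 11 wide, walls 80 long and up to 38 above the bench; the slots are open at both ends and at the top.
- jig: Aluminium assembly jig fixed to the bench; origin on the bench below the guide slot. Base 8 thick, x = -85 to 140, y = -45 to 45. The guide slot runs along its x at y = 0 (see slot_floor); beyond its +x end stand the sprung black seal pad and the grey seal block (x = 85 to 132, y = -30 to 30, top 46 above the bench).
- slot_floor (a point): Point on the guide slot's floor (8 above the bench) above the jig's origin. Slot along jig x from -75 to +45, 12 wide, straight walls up to 30 above the bench, then splayed lead-ins up to 40 (about 27 wide at the top); flared mouth at the -x end, down to x = -90. Open at the top and both ends. A seated plate stands upright on this floor, its centre 45 above it.
- seal_face (a point): fixed point of the jig: middle of the seal pad's face with the spring at rest, at jig x = +60, y = 0, 30 above the bench. The pad is 32 wide, from 12 to 48 above the bench, and faces the jig's -x.
- seal (a joint): Travel of the sprung seal pad along the jig's +x, in m: 0 at rest, 0.020 bottomed. The spring resists with 2 N + 0.8 N per mm and pushes back when released. A red cross-bar pointer on the pad rides over a scale on the seal block's top: white 0 to 0.005, green 0.005 to 0.015 (6 to 14 N; the middle, 0.010, is 10 N), yellow beyond.
- screwdriver: bystander: a screwdriver lying on the bench (sizes in mm); origin at its underside or handle line
- wrench: bystander: a steel wrench lying on the bench (sizes in mm); origin at its underside or handle line
- solvent: bystander: an amber bottle, 60 across, 130 high (sizes in mm); origin at its underside or handle line
- beaker: bystander: a white beaker, 70 across, 80 high (sizes in mm); origin at its underside or handle line
- ferrule_jar: bystander: a small jar, 56 across, 60 high (sizes in mm); origin at its underside or handle line

How it is judged:
By the outcome, as a careful person would: the job done as asked, in the order asked, and still so for the second after the job is handed in, while the arm keeps its last pose, push and grip.
It also fails if it takes over 54 s, if anything falls off the work surface, if the arm or the gripper's body presses on something with over 40 N, if the wrist force passes 120 N, or if a joint passes its speed limit or range.

## Robot

A 6-joint arm with a two-finger parallel gripper is mounted at the origin on the work surface. World frame = base frame: x ahead of the robot, y to its left, z up, the work surface at z = 0. Lengths are in m, angles in rad, forces in N, time in s.
With the tool pointing down it reaches from about 0.375 to 0.975 m from the base axis. Payload 3.8 kg.
Tool frame: the origin (TCP) lies at the very end of the fingers, on their centre line; the grasp point (between the pads) lies 19 mm behind it (bot.grip_depth is the distance from the TCP to the grasp point, in m); z points along the fingers, y is the direction in which the jaws open and shut (so a half turn about z gives the same grasp; the last joint's range is limited). The gripper opens to 85 mm and grips with 20 to 120 N. Pads are 22 mm wide; open, the fingers measure 114 mm over their backs; the gripper's body (76 mm by 85 mm) begins 54 mm behind the grasp point. The pads swing forward as they close: fully open they stand 13 mm farther back than shut.
Start: joints at [-1.376, 0.264, 1.604, -0, 1.274, -0.037], TCP at [0.155, -0.657, 0.231] pointing down, gripper open.
Joint ranges: [-2.63, 2.63], [-0.94, 2.18], [0.31, 2.57], [-1.31, 4.45], [0, 2.66], [-2.55, 2.55]. Speed limits (rad/s): [2.57, 2.57, 3.14, 3.14, 3.14, 3.14].

## Interface

Orientations are given as a rotation vector (axis times angle).
In Python, from workcell import bot, cams, job gives the robot as it stands.
- The arm moves only by the tool apply_moves, never from a script. Its argument "targets" is a list of rows, each an object of numbers: "dx", "dy", "dz": the shift along the tool's x, y, z in units of 30 mm (1.0 is 30 mm); "wx", "wy", "wz": the turn, a rotation vector about the tool's x, y, z in units of 6 degrees (1.0 is 6 degrees); "jaw": the opening, from 0 (shut) to 1 (fully open). In form: [{"dx": .., "dy": .., "dz": .., "wx": .., "wy": .., "wz": .., "jaw": ..}, ...]. A call has 1 to 5 rows; each row shifts and turns the commanded pose from where the row before left it, along the tool's axes as they then stand; what a row does not reach is not made up. A row lasts 1/10 s, in which the tool goes at most 50 mm and 8.59 degrees, less where a joint would pass 70% of its speed; a pose out of reach is approached as far as the arm can. A call is refused whole if a number of a shift passes 1 or a number of a turn 1, either way. A call with a gripper value outside its range is refused whole. The fingers move at their own pace and stop on an object; "newtons" is the grip in N (left out, the last holds). Time passes only in rows, so rows that do not move let the fingers close. It gives the time, the measured TCP pose, the force and the opening at its end, in the units of the state.
- bot.read_state(): the state, without advancing time (a new reading comes with each control period).
- cams.read_camera(name): name is "side" or "top"; returns a dict with "color" (400x640x3 uint8, red, green, blue), "range_z" (400x640 float32, m along the optical axis (not along the pixel's ray), 0 where there is no reading), "fx", "fy", "cx", "cy" (pixels), "eye" and "rotation" of the camera in the world. Camera axes: x right, y down, z forward; pixel columns grow to the right and rows downward; lengths in m; the calibration is good to about 2 mm. A picture is of the moment at which its call begins.
- job.finish_job(): hands the job in, once; it reports no verdict.
The state is a dict: "time": time; "q": joint angles; "joint_vel": joint speeds; "joint_torque": joint torques, N m; "tool_pos": TCP position; "tcp_rot": TCP orientation; "wrist_force": force on the tool from outside, world axes, zero at the start; "torque": the same for the moment, N m; "width": opening from 0.0 (shut) to 1.0 (fully open).
Only numpy, scipy, OpenCV 4.12 (cv2) and the standard library are available. Lean on these libraries where they do the work, as an engineer would, in place of code of your own. Each camera call takes 0.05 s, during which the arm holds its last target.

## Working session

There is one attempt and no reset: what is moved stays moved. The work goes in short steps, Python scripts to look and compute and a tool call to move; the robot and the scene stay as the last step left them, time stands still between calls to the robot, and variables do not carry over. Pictures are saved under pics/ and viewed, and the job is handed in when it is done.

Besides the shell and the picture viewer there is one more tool, called after "Call:" by a JSON object that holds its "api" and its "payload". apply_moves: Moves the arm, as the interface text tells. Its arguments: {"type":"object","properties":{"targets":{"type":"array"},"newtons":{"type":"number"}},"required":["targets"]}

```bash
mkdir -p pics; ls; cat > h.py <<'E'
import numpy as np, cv2
from workcell import bot, cams, job
def grab(n,fn):
    d=cams.read_camera(n); cv2.imwrite('pics/'+fn,d['color'][:,:,::-1]); np.savez('pics/'+fn[:-4]+'.npz',**d); return d
def pts(d):
    z=d['range_z']; v,u=np.indices(z.shape)
    c=np.stack([(u-d['cx'])/d['fx']*z,(v-d['cy'])/d['fy']*z,z],-1)
    return c@np.array(d['rotation']).T+np.array(d['eye'])
def plane(d,u,v,h):
    r=np.array(d['rotation'])@np.array([(u-d['cx'])/d['fx'],(v-d['cy'])/d['fy'],1]); e=np.array(d['eye'])
    return e+r*(h-e[2])/r[2]
E
python3 - <<'E'
from h import *
for n in('top','side'):
    d=grab(n,n+'1.png'); print(n,d['fx'],d['cx'],d['cy'],d['eye'],np.array(d['rotation']).round(3).tolist())
print(bot.read_state())
E
```

```text
pics
top 435.3891602266235 327.0277519164961 194.2235697511136 [ 0.43819918 -0.01491194  1.4400252 ] [-2.156, 2.163, -0.119]
side 443.08666303478145 320.1168941870172 196.87734976416777 [-0.01295727  0.63035004  1.01466409] [-1.013, 2.487, -0.967]
{'time': 0.1, 'q': array([-1.37587030e+00,  2.64690777e-01,  1.60524356e+00,  3.49335967e-05,
        1.27371274e+00, -3.69059408e-02]), 'joint_vel': array([ 0.00029695, -0.00239163, -0.00248942, -0.00080987, -0.00015479,
       -0.00185438]), 'joint_torque': array([-3.87832652e-04, -5.16707826e+01, -3.68590379e+01,  1.34699701e-05,
        6.24805049e-03, -9.58529597e-06]), 'tool_pos': array([ 0.15496505, -0.65628635,  0.23007449]), 'tcp_rot': array([-3.11847521e+00, -3.63092674e-01,  2.02285997e-04]), 'wrist_force': array([ 0.19527586,  0.37390873, -0.26572167]), 'torque': array([-0.022887  ,  0.04362079,  0.0425171 ]), 'width': 1.000087346684183}
```

Rotation is a rotation vector; fix the helper and look.

```bash
sed -i "s/np.array(d\['rotation'\])/cv2.Rodrigues(np.array(d['rotation'],float))[0]/" h.py; cat h.py | grep Rod
```

```text
return c@cv2.Rodrigues(np.array(d['rotation'],float))[0].T+np.array(d['eye'])
    r=cv2.Rodrigues(np.array(d['rotation'],float))[0]@np.array([(u-d['cx'])/d['fx'],(v-d['cy'])/d['fy'],1]); e=np.array(d['eye'])
```

View pics/top1.png

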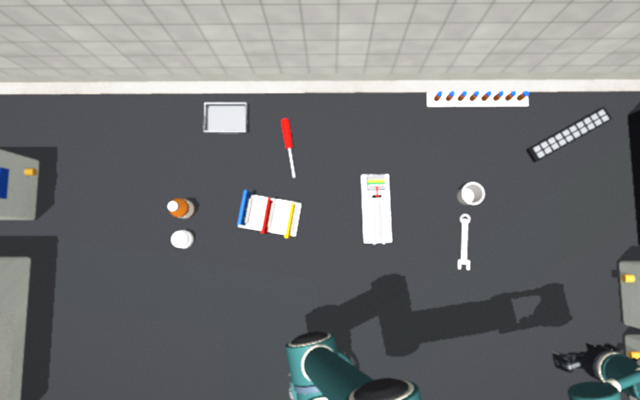

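View pics/side1.png

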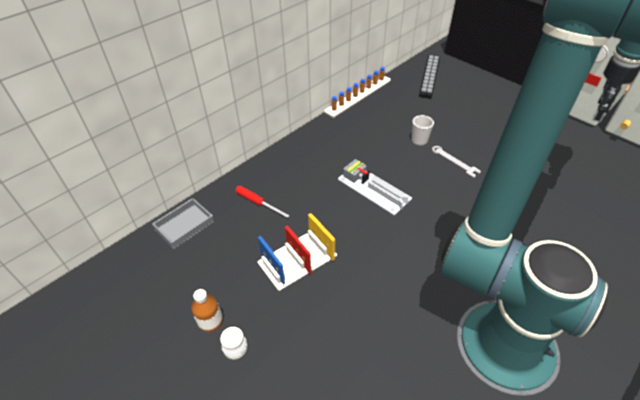

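The top view shows the blue plate at about (243,208) as the leftmost in the rack, and the jig at (377,208) with its seal block up at (375,183), the far end. I'll measure both with depth.

```bash
cat > m.py <<'E'
from h import *
def load(f): return dict(np.load('pics/'+f))
def rect(p):
    r=cv2.minAreaRect((p[:,:2]*1000).astype(np.float32)); return np.round(r[0],1),np.round(r[1],1),round(r[2],1)
if __name__=='__main__':
  for n in('top','side'):
    d=load(n+'1.npz'); P=pts(d); hsv=cv2.cvtColor(d['color'],cv2.COLOR_RGB2HSV)
    H,S,V=[hsv[...,i].astype(int) for i in range(3)]
    reg=(P[...,0]>.25)&(P[...,0]<.75)&(P[...,1]>-.3)&(P[...,1]<.5)
    for nm,m in dict(blue=(H>95)&(H<125)&(S>120),red=((H<6)|(H>174))&(S>150),yel=(H>20)&(H<32)&(S>150)).items():
        for zlo,zhi in((.02,.085),(.088,.12)):
            q=P[m&reg&(P[...,2]>zlo)&(P[...,2]<zhi)]
            if nm=='red': q=q[(q[:,1]>.08)]
            if nm=='yel': q=q[(q[:,1]>.0)]
            if len(q)>5: print(n,nm,zlo,len(q),'mean',q.mean(0).round(4),'zmax',q[:,2].max().round(4),rect(q))
    # bench level
    b=P[reg&(V<70)&(S<80)]; print('bench z',np.median(b[:,2]))
    wh=reg&(P[...,2]>.003)&(P[...,2]<.016)
    j=P[wh&(P[...,1]<-.05)&(P[...,1]>-.3)&(P[...,0]>.25)]; print('jigbase',len(j))
    if len(j)>5: print(j.min(0),j.max(0),rect(j))
    for lo,hi in((.034,.043),(.043,.06)):
        j=P[reg&(P[...,2]>lo)&(P[...,2]<hi)&(P[...,1]<-.1)&(P[...,1]>-.25)&(P[...,0]>.3)&(P[...,0]<.6)]
        print('jig z',lo,len(j)); 
        if len(j)>5: print(j.min(0).round(3),j.max(0).round(3),rect(j))
E
python3 m.py
python3 - <<'E'
import cv2
a=cv2.imread('pics/top1.png'); cv2.imwrite('pics/topz.png',cv2.resize(a[160:260,225:405],None,fx=4.4,fy=4.4,interpolation=cv2.INTER_CUBIC))
a=cv2.imread('pics/side1.png'); cv2.imwrite('pics/sidez.png',cv2.resize(a[150:295,245:425],None,fx=4,fy=4,interpolation=cv2.INTER_CUBIC))
E
```

```text
top blue 0.02 46 mean [0.5628 0.2491 0.0701] zmax 0.0843 (array([555.4, 250.4]), array([  2.7, 100.2]), 80.1)
top blue 0.088 110 mean [0.5538 0.2537 0.0972] zmax 0.1051 (array([555.6, 254. ]), array([  9.2, 104.1]), 79.6)
top red 0.02 30 mean [0.5186 0.1805 0.0729] zmax 0.085 (array([526.2, 179.2]), array([ 1.2, 97.9]), 80.3)
top red 0.088 80 mean [0.5272 0.1812 0.0966] zmax 0.1039 (array([528.4, 181.7]), array([  7.2, 109.6]), 79.3)
top yel 0.02 17 mean [0.5018 0.1074 0.0748] zmax 0.0841 (array([508.5, 106.3]), array([ 0.7, 94.5]), 80.2)
top yel 0.088 68 mean [0.5101 0.1085 0.0972] zmax 0.1035 (array([512.2, 107.9]), array([  7.7, 104.5]), 78.5)
bench z -0.00019430961535937818
jigbase 2495
[ 0.2500509  -0.29999753  0.00300069] [ 0.74999883 -0.05016823  0.01588016] (array([ 500.1, -175. ]), array([249.9, 499.6]), 89.9)
jig z 0.034 167
[ 0.443 -0.19   0.034] [ 0.597 -0.153  0.043] (array([ 520. , -171.1]), array([156. ,  33.8]), 1.7)
jig z 0.043 42
[ 0.449 -0.186  0.043] [ 0.599 -0.155  0.058] (array([ 523.7, -170.7]), array([150.3,  29.9]), 1.1)
side blue 0.02 153 mean [0.5456 0.2579
[... 335 characters left out ...]
4 0.0973] zmax 0.1043 (array([526.7, 182.6]), array([  9. , 112.7]), 79.3)
side yel 0.02 258 mean [0.5052 0.1125 0.0617] zmax 0.0849 (array([512.3, 108.6]), array([  9.5, 114. ]), 80.0)
side yel 0.088 159 mean [0.5096 0.11   0.0976] zmax 0.1042 (array([511.3, 108.3]), array([  9.5, 110.7]), 80.1)
bench z 0.002433518579743943
jigbase 3572
[ 0.25060741 -0.29996022  0.00300006] [ 0.74990768 -0.05008059  0.01599471] (array([ 500.3, -174.9]), array([499.3, 249.7]), 0.1)
jig z 0.034 219
[ 0.438 -0.193  0.034] [ 0.593 -0.154  0.043] (array([ 515.5, -174.1]), array([155.5,  38.1]), 0.6)
jig z 0.043 64
[ 0.447 -0.188  0.043] [ 0.596 -0.153  0.056] (array([ 521.8, -171.6]), array([149.1,  33.4]), 1.1)
```

```bash
ls pics
```

```text
side1.npz
side1.png
sidez.png
top1.npz
top1.png
topz.png
```

View pics/topz.png

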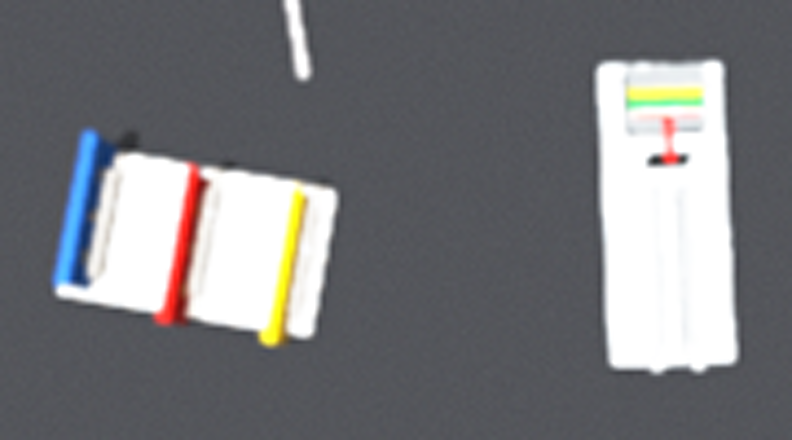

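View pics/sidez.png

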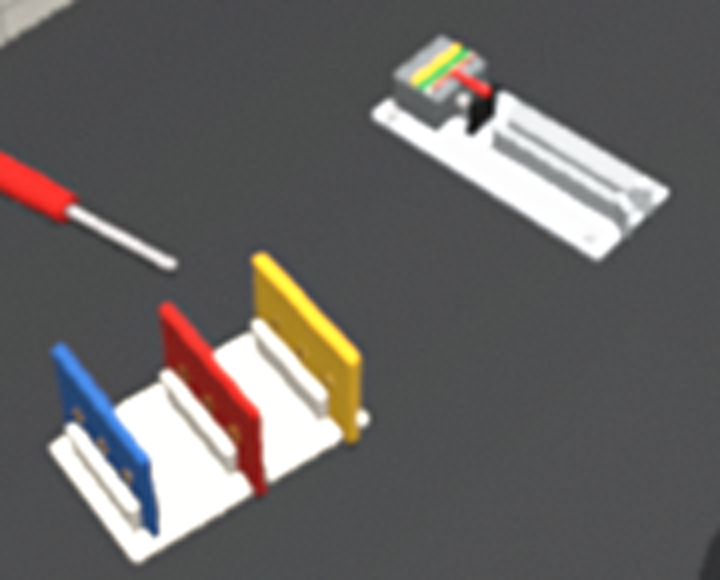

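```bash
cat > jig.py <<'E'
from m import *
for n in('top','side'):
    d=load(n+'1.npz'); P=pts(d); g=cv2.cvtColor(d['color'],cv2.COLOR_RGB2GRAY)
    win=(P[...,0]>.36)&(P[...,0]<.68)&(P[...,1]<-.09)&(P[...,1]>-.24)
    m=((g>120)&win).astype(np.uint8)
    m=cv2.morphologyEx(m,cv2.MORPH_CLOSE,np.ones((5,5)))
    c=max(cv2.findContours(m,0,1)[0],key=cv2.contourArea)[:,0,:]
    W=np.array([plane(d,u,v,.008) for u,v in c])
    print(n,rect(W),W.min(0).round(3),W.max(0).round(3))
    # per-row subpixel (gradient) edges along world x stations
    if n=='top':
        L=[];R=[]
        for v in range(190,240):
            row=g[v].astype(float); gr=np.diff(row)
            ul=350+np.argmax(gr[350:372]); ur=384+np.argmin(gr[384:400])
            def sub(i,s): 
                w=np.clip(s*gr[i-2:i+3],0,None); return (w*np.arange(i-2,i+3)).sum()/w.sum()+.5
            L.append(plane(d,sub(ul,1),v,.008)); R.append(plane(d,sub(ur,-1),v,.008))
        L=np.array(L);R=np.array(R)
        pl=np.polyfit(L[:,0],L[:,1],1);pr=np.polyfit(R[:,0],R[:,1],1)
        print('edges slopes deg',np.degrees(np.arctan([pl[0],pr[0]])),'mid y at .5',(np.polyval(pl,.5)+np.polyval(pr,.5))/2,'w',np.polyval(pl,.5)-np.polyval(pr,.5), 'res',np.std(L[:,1]-np.polyval(pl,L[:,0])))
    hsv=cv2.cvtColor(d['color'],cv2.COLOR_RGB2HSV).astype(int);H,S,V=hsv[...,0],hsv[...,1],hsv[...,2]
    for nm,mm,h in(('black',(V<60)&(g<60)&win&(P[...,2]>.03),.048),('red',((H<8)|(H>172))&(S>120)&win,None),('green',(H>40)&(H<75)&(S>80)&win,.046),('yellow',(H>22)&(H<34)&(S>100)&win,.046)):
        v,u=np.nonzero(mm)
        if len(u): print(nm,len(u),u.mean(),v.mean(),plane(d,u.mean(),v.mean(),h or .05).round(4),P[mm].mean(0).round(4),rect(P[mm]))
    # block top and rack base
    m2=(g>150)&(P[...,0]>.4)&(P[...,0]<.65)&(P[...,1]>.05)&(P[...,1]<.3)&(P[...,2]<.02)&(P[...,2]>.003)
    print('rack',rect(P[m2]))
E
python3 jig.py
```

```text
top (array([ 555.9, -168.5]), array([234.4,  98.4]), 1.6) [ 0.439 -0.22   0.008] [ 0.674 -0.117  0.008]
edges slopes deg [1.45801569 1.54075291] mid y at .5 -0.17005680397445466 w 0.09602086550884094 res 0.00040560764642855846
black 2 373.5 196.0 [ 0.5927 -0.1572  0.048 ] [ 0.5927 -0.1571  0.0486] (array([ 592.7, -157.1]), array([3.5, 0. ]), 95.2)
red 11 376.6363636363636 192.8181818181818 [ 0.6028 -0.1672  0.05  ] [ 0.6029 -0.1673  0.049 ] (array([ 606.6, -168.5]), array([ 9.6, 29. ]), 83.3)
green 25 376.48 182.64 [ 0.6364 -0.1677  0.046 ] [ 0.6362 -0.1676  0.0473] (array([ 636.4, -164.3]), array([48.8,  4.8]), 89.8)
yellow 32 375.5 180.5 [ 0.6433 -0.1646  0.046 ] [ 0.6432 -0.1645  0.047 ] (array([ 643. , -164.7]), array([48.7,  4.8]), 89.3)
rack (array([536.7, 183.1]), array([195.7, 115.4]), 80.2)
side (array([ 563. , -177.6]), array([246.4, 115.1]), 1.1) [ 0.44  -0.233  0.008] [ 0.687 -0.119  0.008]
black 21 364.8095238095238 176.52380952380952 [ 0.5834 -0.1564  0.048 ] [ 0.5882 -0.1628  0.0401] (array([ 587. , -166.9]), array([24.6,  8.5]), 70.3)
red 32 363.15625 170.875 [ 0.6023 -0.1703  0.05  ] [ 0.6027 -0.1709  0.0494] (array([ 603.6, -171.1]), array([22.1, 33.6]), 60.8)
green 28 355.5 166.67857142857142 [ 0.6349 -0.1714  0.046 ] [ 0.6321 -0.168   0.0502] (array([ 630.8, -168.1]), array([ 9. , 56.9]), 2.4)
yellow 34 353.55882352941177 165.7058823529412 [ 0.6423 -0.1705  0.046 ] [ 0.6404 -0.1682  0.0488] (array([ 636.8, -172.3]), array([18.1, 58.5]), 5.0)
rack (array([548.1, 167.6]), array([229.2, 163.2]), 88.1)
```

```bash
cat > rem.py <<'E'
import sys
from h import *
from scipy.spatial.transform import Rotation as Ro
def rem(x,y,z,yaw):
    s=bot.read_state(); R=Ro.from_rotvec(s['tcp_rot']); p=np.array(s['tool_pos'])
    T=Ro.from_matrix(np.array([[np.cos(yaw),np.sin(yaw),0],[np.sin(yaw),-np.cos(yaw),0],[0,0,-1]]))
    d=R.inv().apply(np.array([x,y,z])-p)/.03; w=np.degrees((R.inv()*T).as_rotvec())/6
    print('shift units',d.round(2),'turn units',w.round(2),'if turned first',(T.inv().apply(np.array([x,y,z])-p)/.03).round(2)); print('pos',p.round(4),'F',np.round(s['wrist_force'],1),'q',np.round(s['q'],2),'t',s['time'],'w',round(s['width'],3))
if __name__=='__main__':
    a=list(map(float,sys.argv[1:])); rem(a[0],a[1],a[2],np.radians(a[3]))
E
python3 rem.py .554 .2537 .18 -10
```

```text
shift units [ 19.91 -26.46   1.73] turn units [-0.02  0.    3.88] if turned first [  7.83 -32.18   1.67]
pos [ 0.155  -0.6563  0.2301] F [ 0.2  0.4 -0.3] q [-1.38  0.26  1.61  0.    1.27 -0.04] t 0.1 w 1.0
```

Call:
{"api": "apply_moves", "payload": {"targets": [{"dx": 0.8, "dy": -0.6, "wz": 0.78, "jaw": 0.5}, {"dx": 0.8, "dy": -1, "wz": 0.78, "jaw": 0.5}, {"dx": 0.8, "dy": -1, "wz": 0.78, "jaw": 0.5}, {"dx": 0.8, "dy": -1, "wz": 0.78, "jaw": 0.5}, {"dx": 0.8, "dy": -1, "wz": 0.76, "jaw": 0.5}]}}

```text
invalid input at $.targets[0]: expected keys dx, dy, dz, wx, wy, wz, jaw
```

Call:
{"api": "apply_moves", "payload": {"targets": [{"dx": 0.5, "dy": -1, "jaw": 0.5}, {"dx": 0.5, "dy": -1, "jaw": 0.5}, {"dx": 0.5, "dy": -1, "jaw": 0.5}, {"dx": 0.5, "dy": -1, "jaw": 0.5}, {"dx": 0.5, "dy": -1, "jaw": 0.5}]}}

```text
invalid input at $.targets[0]: expected keys dx, dy, dz, wx, wy, wz, jaw
```

```bash
python3 rem.py .554 .2537 .18 -10
```

```text
shift units [ 19.91 -26.46   1.73] turn units [-0.02  0.    3.88] if turned first [  7.83 -32.18   1.67]
pos [ 0.155  -0.6563  0.2301] F [ 0.2  0.4 -0.3] q [-1.38  0.26  1.61  0.    1.27 -0.04] t 0.1 w 1.0
```

All keys are needed.

Call:
{"api": "apply_moves", "payload": {"targets": [{"dx": 0.8, "dy": -0.6, "dz": 0, "wx": 0, "wy": 0, "wz": 0.78, "jaw": 0.5}, {"dx": 0.8, "dy": -1, "dz": 0, "wx": 0, "wy": 0, "wz": 0.78, "jaw": 0.5}, {"dx": 0.8, "dy": -1, "dz": 0, "wx": 0, "wy": 0, "wz": 0.78, "jaw": 0.5}, {"dx": 0.8, "dy": -1, "dz": 0, "wx": 0, "wy": 0, "wz": 0.78, "jaw": 0.5}, {"dx": 0.8, "dy": -1, "dz": 0, "wx": 0, "wy": 0, "wz": 0.76, "jaw": 0.5}]}}

```text
time: 0.6
tool_pos: [0.2668, -0.5101, 0.2306]
tcp_rot: [-3.128, 0.28, 0.001]
wrist_force: [0.4, 0.3, -0.8]
width: 0.502
```

Call:
{"api": "apply_moves", "payload": {"targets": [{"dx": 0.5, "dy": -1, "dz": 0, "wx": 0, "wy": 0, "wz": 0, "jaw": 0.5}, {"dx": 0.5, "dy": -1, "dz": 0, "wx": 0, "wy": 0, "wz": 0, "jaw": 0.5}, {"dx": 0.5, "dy": -1, "dz": 0, "wx": 0, "wy": 0, "wz": 0, "jaw": 0.5}, {"dx": 0.5, "dy": -1, "dz": 0, "wx": 0, "wy": 0, "wz": 0, "jaw": 0.5}, {"dx": 0.5, "dy": -1, "dz": 0, "wx": 0, "wy": 0, "wz": 0, "jaw": 0.5}]}}

```text
time: 1.1
tool_pos: [0.3668, -0.3757, 0.2308]
tcp_rot: [-3.129, 0.274, 0.001]
wrist_force: [0.4, 0.3, -1.1]
width: 0.494
```

```bash
python3 rem.py .554 .2537 .18 -10
```

```text
shift units [  2.5  -21.74   1.7 ] turn units [-0.  0. -0.] if turned first [  2.5  -21.74   1.69]
pos [ 0.3668 -0.3757  0.2308] F [ 0.4  0.3 -1.1] q [-0.84 -0.02  1.92  0.    1.24  0.9 ] t 1.1 w 0.494
```

Call:
{"api": "apply_moves", "payload": {"targets": [{"dx": 0.12, "dy": -1, "dz": 0, "wx": 0, "wy": 0, "wz": 0, "jaw": 0.5}, {"dx": 0.12, "dy": -1, "dz": 0, "wx": 0, "wy": 0, "wz": 0, "jaw": 0.5}, {"dx": 0.12, "dy": -1, "dz": 0, "wx": 0, "wy": 0, "wz": 0, "jaw": 0.5}, {"dx": 0.12, "dy": -1, "dz": 0, "wx": 0, "wy": 0, "wz": 0, "jaw": 0.5}, {"dx": 0.12, "dy": -1, "dz": 0, "wx": 0, "wy": 0, "wz": 0, "jaw": 0.5}]}}

```text
time: 1.6
tool_pos: [0.4101, -0.2311, 0.2309]
tcp_rot: [-3.129, 0.274, 0.001]
wrist_force: [0.3, 0.1, -0.4]
width: 0.503
```

Call:
{"api": "apply_moves", "payload": {"targets": [{"dx": 0.12, "dy": -1, "dz": 0, "wx": 0, "wy": 0, "wz": 0, "jaw": 0.5}, {"dx": 0.12, "dy": -1, "dz": 0, "wx": 0, "wy": 0, "wz": 0, "jaw": 0.5}, {"dx": 0.12, "dy": -1, "dz": 0, "wx": 0, "wy": 0, "wz": 0, "jaw": 0.5}, {"dx": 0.12, "dy": -1, "dz": 0, "wx": 0, "wy": 0, "wz": 0, "jaw": 0.5}, {"dx": 0.12, "dy": -1, "dz": 0, "wx": 0, "wy": 0, "wz": 0, "jaw": 0.5}]}}

```text
time: 2.1
tool_pos: [0.4538, -0.0866, 0.2309]
tcp_rot: [-3.13, 0.274, 0.001]
wrist_force: [-0.1, 0.0, 0.6]
width: 0.502
```

Call:
{"api": "apply_moves", "payload": {"targets": [{"dx": 0.12, "dy": -1, "dz": 0, "wx": 0, "wy": 0, "wz": 0, "jaw": 0.5}, {"dx": 0.12, "dy": -1, "dz": 0, "wx": 0, "wy": 0, "wz": 0, "jaw": 0.5}, {"dx": 0.12, "dy": -1, "dz": 0, "wx": 0, "wy": 0, "wz": 0, "jaw": 0.5}, {"dx": 0.12, "dy": -1, "dz": 0, "wx": 0, "wy": 0, "wz": 0, "jaw": 0.5}, {"dx": 0.12, "dy": -1, "dz": 0, "wx": 0, "wy": 0, "wz": 0, "jaw": 0.5}]}}

```text
time: 2.6
tool_pos: [0.4976, 0.0579, 0.2309]
tcp_rot: [3.13, -0.274, -0.001]
wrist_force: [0.9, 0.2, -0.3]
width: 0.501
```

Call:
{"api": "apply_moves", "payload": {"targets": [{"dx": 0.12, "dy": -1, "dz": 0, "wx": 0, "wy": 0, "wz": 0, "jaw": 0.5}, {"dx": 0.12, "dy": -1, "dz": 0, "wx": 0, "wy": 0, "wz": 0, "jaw": 0.5}, {"dx": 0.12, "dy": -1, "dz": 0, "wx": 0, "wy": 0, "wz": 0, "jaw": 0.5}, {"dx": 0.12, "dy": -1, "dz": 0, "wx": 0, "wy": 0, "wz": 0, "jaw": 0.5}, {"dx": 0.12, "dy": -1, "dz": 0, "wx": 0, "wy": 0, "wz": 0, "jaw": 0.5}]}}

```text
time: 3.1
tool_pos: [0.5414, 0.2024, 0.2307]
tcp_rot: [3.129, -0.274, -0.001]
wrist_force: [-1.0, -0.2, 0.7]
width: 0.499
```

```bash
python3 rem.py .554 .2537 .18 -10
```

```text
shift units [ 0.12 -1.76  1.69] turn units [0.   0.01 0.  ] if turned first [ 0.12 -1.76  1.69]
pos [0.5414 0.2024 0.2307] F [-1.  -0.2  0.7] q [ 0.31  0.08  1.82 -0.    1.24  2.06] t 3.1 w 0.499
```

Call:
{"api": "apply_moves", "payload": {"targets": [{"dx": 0.06, "dy": -0.88, "dz": 0.4, "wx": 0, "wy": 0, "wz": 0, "jaw": 0.5}, {"dx": 0.06, "dy": -0.88, "dz": 0.8, "wx": 0, "wy": 0, "wz": 0, "jaw": 0.5}, {"dx": 0, "dy": 0, "dz": 1, "wx": 0, "wy": 0, "wz": 0, "jaw": 0.5}, {"dx": 0, "dy": 0, "dz": 1, "wx": 0, "wy": 0, "wz": 0, "jaw": 0.5}, {"dx": 0, "dy": 0, "dz": 0, "wx": 0, "wy": 0, "wz": 0, "jaw": 0.5}]}}

```text
time: 3.6
tool_pos: [0.55, 0.2512, 0.1294]
tcp_rot: [3.125, -0.272, -0.016]
wrist_force: [-1.3, 0.2, -0.3]
width: 0.502
```

```bash
python3 rem.py .554 .2537 .065 -10; python3 - <<'E'
from h import *
a=grab('side','side2.png')['color'][:,:,::-1]; b=grab('top','top2.png')['color'][:,:,::-1]
cv2.imwrite('pics/z2.png',np.hstack([cv2.resize(a[170:300,210:350],(400,371)),cv2.resize(b[150:255,200:310],(400,371))]))
E
```

```text
shift units [ 0.14 -0.12  2.14] turn units [0.06 0.09 0.01] if turned first [ 0.12 -0.1   2.15]
pos [0.55   0.2512 0.1294] F [-1.3  0.2 -0.3] q [ 0.39  0.22  1.85 -0.    1.08  2.13] t 3.6 w 0.502
```

View pics/z2.png

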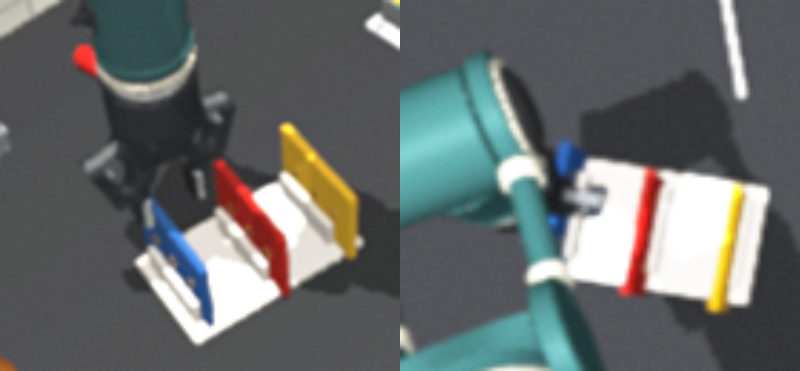

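The fingers straddle the blue plate, at zoom position (165,190) in the side view, and the red plate is clear. Descending.

Call:
{"api": "apply_moves", "payload": {"targets": [{"dx": 0.05, "dy": -0.06, "dz": 0.4, "wx": 0.03, "wy": 0.03, "wz": 0, "jaw": 0.5}, {"dx": 0.05, "dy": -0.04, "dz": 0.6, "wx": 0.03, "wy": 0.03, "wz": 0, "jaw": 0.5}, {"dx": 0, "dy": 0, "dz": 0.6, "wx": 0, "wy": 0.03, "wz": 0, "jaw": 0.5}, {"dx": 0, "dy": 0, "dz": 0.5, "wx": 0, "wy": 0, "wz": 0, "jaw": 0.5}, {"dx": 0, "dy": 0, "dz": 0, "wx": 0, "wy": 0, "wz": 0, "jaw": 0.5}]}}

```text
time: 4.2
tool_pos: [0.5569, 0.2546, 0.0706]
tcp_rot: [-3.125, 0.274, -0.011]
wrist_force: [0.0, 0.5, -0.4]
width: 0.499
```

```bash
python3 rem.py .554 .2537 .065 -10
```

```text
shift units [-0.09  0.05  0.18] turn units [-0.05 -0.07 -0.  ] if turned first [-0.09  0.05  0.19]
pos [0.5569 0.2546 0.0706] F [ 0.   0.5 -0.4] q [0.39 0.29 1.89 0.   0.95 2.13] t 4.2 w 0.499
```

Call:
{"api": "apply_moves", "payload": {"targets": [{"dx": -0.08, "dy": 0.04, "dz": 0.19, "wx": -0.05, "wy": -0.08, "wz": 0, "jaw": 0.5}, {"dx": 0, "dy": 0, "dz": 0, "wx": 0, "wy": 0, "wz": 0, "jaw": 0.5}, {"dx": 0, "dy": 0, "dz": 0, "wx": 0, "wy": 0, "wz": 0, "jaw": 0.5}]}}

```text
time: 4.5
tool_pos: [0.5562, 0.2548, 0.0674]
tcp_rot: [-3.128, 0.274, -0.004]
wrist_force: [1.1, -0.8, -0.3]
width: 0.499
```

```bash
python3 rem.py .554 .2537 .065 -10
```

```text
shift units [-0.07  0.05  0.08] turn units [-0.02 -0.02 -0.  ] if turned first [-0.07  0.05  0.08]
pos [0.5562 0.2548 0.0674] F [ 1.1 -0.8 -0.3] q [0.39 0.29 1.89 0.   0.96 2.13] t 4.5 w 0.499
```

Call:
{"api": "apply_moves", "payload": {"targets": [{"dx": -0.07, "dy": 0.04, "dz": 0.08, "wx": -0.02, "wy": -0.02, "wz": 0, "jaw": 0.5}, {"dx": 0, "dy": 0, "dz": 0, "wx": 0, "wy": 0, "wz": 0, "jaw": 0.3}, {"dx": 0, "dy": 0, "dz": 0, "wx": 0, "wy": 0, "wz": 0, "jaw": 0.2}, {"dx": 0, "dy": 0, "dz": 0, "wx": 0, "wy": 0, "wz": 0, "jaw": 0.13}, {"dx": 0, "dy": 0, "dz": 0, "wx": 0, "wy": 0, "wz": 0, "jaw": 0.05}], "newtons": 30}}

```text
time: 5.0
tool_pos: [0.5534, 0.2537, 0.0643]
tcp_rot: [3.129, -0.274, -0.002]
wrist_force: [0.1, 0.3, 1.0]
width: 0.089
```

Call:
{"api": "apply_moves", "payload": {"targets": [{"dx": 0, "dy": 0, "dz": 0, "wx": 0, "wy": 0, "wz": 0, "jaw": 0}, {"dx": 0, "dy": 0, "dz": 0, "wx": 0, "wy": 0, "wz": 0, "jaw": 0}, {"dx": 0, "dy": 0, "dz": 0, "wx": 0, "wy": 0, "wz": 0, "jaw": 0}], "newtons": 30}}

```text
time: 5.3
tool_pos: [0.5534, 0.2537, 0.0644]
tcp_rot: [3.129, -0.274, -0.001]
wrist_force: [-1.0, -0.7, 2.3]
width: 0.087
```

```bash
python3 rem.py .554 .2537 .065 -10
```

```text
shift units [ 0.02 -0.   -0.02] turn units [0.01 0.01 0.  ] if turned first [ 0.02 -0.   -0.02]
pos [0.5534 0.2537 0.0644] F [-1.  -0.7  2.3] q [ 0.39  0.29  1.9  -0.    0.95  2.13] t 5.3 w 0.087
```

Call:
{"api": "apply_moves", "payload": {"targets": [{"dx": 0, "dy": 0, "dz": 0, "wx": 0, "wy": 0, "wz": 0, "jaw": 0}, {"dx": 0, "dy": 0, "dz": 0, "wx": 0, "wy": 0, "wz": 0, "jaw": 0}, {"dx": 0, "dy": 0, "dz": -0.2, "wx": 0, "wy": 0, "wz": 0, "jaw": 0}, {"dx": 0, "dy": 0, "dz": -0.4, "wx": 0, "wy": 0, "wz": 0, "jaw": 0}, {"dx": 0, "dy": 0, "dz": -0.6, "wx": 0, "wy": 0, "wz": 0, "jaw": 0}], "newtons": 90}}

```text
time: 5.8
tool_pos: [0.552, 0.2533, 0.0995]
tcp_rot: [3.127, -0.274, -0.007]
wrist_force: [-0.4, -0.6, -1.7]
width: 0.083
```

Call:
{"api": "apply_moves", "payload": {"targets": [{"dx": 0, "dy": 0, "dz": -0.8, "wx": 0, "wy": 0, "wz": 0, "jaw": 0}, {"dx": 0, "dy": 0, "dz": -0.8, "wx": 0, "wy": 0, "wz": 0, "jaw": 0}, {"dx": 0, "dy": 0, "dz": -0.8, "wx": 0, "wy": 0, "wz": 0, "jaw": 0}, {"dx": 0, "dy": 0, "dz": -0.8, "wx": 0, "wy": 0, "wz": 0, "jaw": 0}, {"dx": 0, "dy": 0, "dz": -0.3, "wx": 0, "wy": 0, "wz": 0, "jaw": 0}], "newtons": 90}}

```text
time: 6.3
tool_pos: [0.555, 0.2545, 0.209]
tcp_rot: [-3.128, 0.274, -0.006]
wrist_force: [0.9, -0.1, -1.7]
width: 0.086
```

```bash
python3 rem.py .513 -.1697 .2 1.5
```

```text
shift units [ 1.08 14.17  0.28] turn units [-0.01 -0.03 -1.92] if turned first [-1.77 14.1   0.3 ]
pos [0.555  0.2545 0.209 ] F [ 0.9 -0.1 -1.7] q [ 0.39  0.16  1.78 -0.    1.21  2.13] t 6.3 w 0.086
```

Call:
{"api": "apply_moves", "payload": {"targets": [{"dx": 0, "dy": 0.3, "dz": 0, "wx": 0, "wy": 0, "wz": -0.4, "jaw": 0}, {"dx": 0, "dy": 0.6, "dz": 0, "wx": 0, "wy": 0, "wz": -0.5, "jaw": 0}, {"dx": 0, "dy": 0.9, "dz": 0, "wx": 0, "wy": 0, "wz": -0.5, "jaw": 0}, {"dx": -0.1, "dy": 0.9, "dz": 0, "wx": 0, "wy": 0, "wz": -0.5, "jaw": 0}, {"dx": -0.1, "dy": 0.9, "dz": 0, "wx": 0, "wy": 0, "wz": 0, "jaw": 0}]}}

```text
time: 6.8
tool_pos: [0.5403, 0.1454, 0.2046]
tcp_rot: [3.14, 0.041, -0.004]
wrist_force: [-0.6, 0.2, -1.8]
width: 0.081
```

Call:
{"api": "apply_moves", "payload": {"targets": [{"dx": -0.15, "dy": 0.9, "dz": 0, "wx": 0, "wy": 0, "wz": 0, "jaw": 0}, {"dx": -0.15, "dy": 0.9, "dz": 0, "wx": 0, "wy": 0, "wz": 0, "jaw": 0}, {"dx": -0.15, "dy": 0.9, "dz": 0, "wx": 0, "wy": 0, "wz": 0, "jaw": 0}, {"dx": -0.15, "dy": 0.9, "dz": 0, "wx": 0, "wy": 0, "wz": 0, "jaw": 0}, {"dx": -0.15, "dy": 0.9, "dz": 0, "wx": 0, "wy": 0, "wz": 0, "jaw": 0}]}}

```text
time: 7.3
tool_pos: [0.5212, 0.0098, 0.2048]
tcp_rot: [3.141, 0.039, -0.004]
wrist_force: [0.3, 0.8, -2.0]
width: 0.079
```

Call:
{"api": "apply_moves", "payload": {"targets": [{"dx": -0.15, "dy": 0.9, "dz": 0, "wx": 0, "wy": 0, "wz": 0, "jaw": 0}, {"dx": -0.15, "dy": 0.9, "dz": 0, "wx": 0, "wy": 0, "wz": 0, "jaw": 0}, {"dx": -0.15, "dy": 0.9, "dz": 0, "wx": 0, "wy": 0, "wz": 0, "jaw": 0}, {"dx": -0.15, "dy": 0.9, "dz": 0, "wx": 0, "wy": 0, "wz": 0, "jaw": 0}, {"dx": 0, "dy": 0.4, "dz": 0, "wx": 0, "wy": 0, "wz": 0, "jaw": 0}]}}

```text
time: 7.8
tool_pos: [0.506, -0.1114, 0.205]
tcp_rot: [3.14, 0.035, -0.004]
wrist_force: [-0.3, 0.5, -2.0]
width: 0.082
```

```bash
python3 rem.py .513 -.1697 .2 1.5
```

```text
shift units [0.19 1.95 0.17] turn units [ 0.01  0.02 -0.03] if turned first [0.18 1.95 0.17]
pos [ 0.506  -0.1114  0.205 ] F [-0.3  0.5 -2. ] q [-0.26 -0.01  1.96 -0.    1.19  1.29] t 7.8 w 0.082
```

Call:
{"api": "apply_moves", "payload": {"targets": [{"dx": 0.09, "dy": 0.9, "dz": 0, "wx": 0, "wy": 0, "wz": -0.03, "jaw": 0}, {"dx": 0.09, "dy": 0.7, "dz": 0, "wx": 0, "wy": 0, "wz": 0, "jaw": 0}, {"dx": 0, "dy": 0.35, "dz": 0.3, "wx": 0, "wy": 0, "wz": 0, "jaw": 0}, {"dx": 0, "dy": 0, "dz": 0.5, "wx": 0, "wy": 0, "wz": 0, "jaw": 0}, {"dx": 0, "dy": 0, "dz": 0.5, "wx": 0, "wy": 0, "wz": 0, "jaw": 0}]}}

```text
time: 8.3
tool_pos: [0.5132, -0.1671, 0.1646]
tcp_rot: [-3.141, -0.043, 0.004]
wrist_force: [-0.1, 0.4, -1.8]
width: 0.078
```

Call:
{"api": "apply_moves", "payload": {"targets": [{"dx": 0, "dy": 0, "dz": 0.8, "wx": 0, "wy": 0, "wz": 0, "jaw": 0}, {"dx": 0, "dy": 0, "dz": 0.6, "wx": 0, "wy": 0, "wz": 0, "jaw": 0}, {"dx": 0, "dy": 0, "dz": 0, "wx": 0, "wy": 0, "wz": 0, "jaw": 0}, {"dx": 0, "dy": 0, "dz": 0, "wx": 0, "wy": 0, "wz": 0, "jaw": 0}, {"dx": 0, "dy": 0, "dz": 0, "wx": 0, "wy": 0, "wz": 0, "jaw": 0}]}}

```text
time: 8.8
tool_pos: [0.5145, -0.1677, 0.1252]
tcp_rot: [3.14, 0.044, -0.0]
wrist_force: [-0.2, -0.1, -1.0]
width: 0.08
```

```bash
python3 rem.py .513 -.1697 .1 1.5;  python3 - <<'E'
from h import *
a=grab('side','side3.png')['color'][:,:,::-1]; b=grab('top','top3.png')['color'][:,:,::-1]
cv2.imwrite('pics/z3.png',np.hstack([cv2.resize(a[120:230,310:430],(400,371)),cv2.resize(b[160:260,320:430],(400,371))]))
E
```

```text
shift units [-0.05  0.06  0.84] turn units [0.01 0.   0.02] if turned first [-0.05  0.07  0.84]
pos [ 0.5145 -0.1677  0.1252] F [-0.2 -0.1 -1. ] q [-0.36  0.1   2.   -0.    1.04  1.18] t 8.8 w 0.08
```

View pics/z3.png

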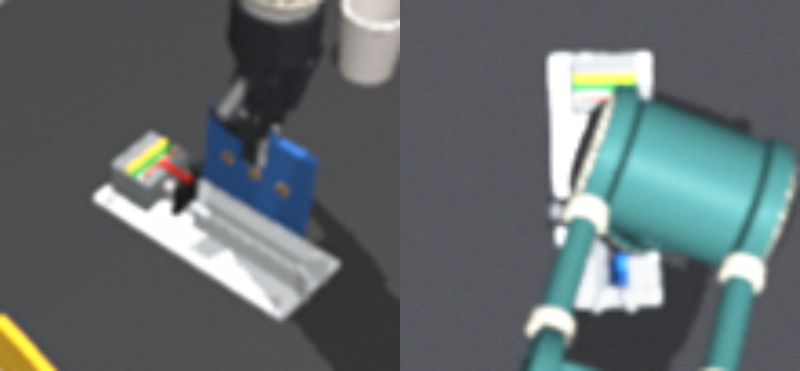

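The plate hangs upright above the slot and short of the pad. I'll measure its position and the slot line again.

```bash
python3 - <<'E'
from m import *
for n in('top','side'):
    d=load(n+'3.npz'); P=pts(d); hsv=cv2.cvtColor(d['color'],cv2.COLOR_RGB2HSV).astype(int)
    m=(hsv[...,0]>95)&(hsv[...,0]<125)&(hsv[...,1]>120)&(P[...,1]<-.1)&(P[...,1]>-.25)&(P[...,0]<.65)&(P[...,0]>.4)
    q=P[m]; print(n,len(q),q.min(0).round(4),q.max(0).round(4)); t=q[q[:,2]>.152]; 
    if len(t)>3: print('top edge',rect(t),t.mean(0))
    f=q[q[:,2]<.150]
    if n=='side':
        A=np.c_[f[:,0],f[:,2],np.ones(len(f))]; c=np.linalg.lstsq(A,f[:,1],rcond=None)[0]; print('face fit y=',c, 'at x=.513,z=.1',c@[.513,.1,1])
# slot line in top1: print grey profile across slot in rows
d=load('top1.npz'); g=cv2.cvtColor(d['color'],cv2.COLOR_RGB2GRAY)
for v in(205,215,225,235): print(v,g[v,362:394], [round(plane(d,u,v,.035)[1]*1000,1) for u in(362,377,393)])
d=load('top3.npz');g=cv2.cvtColor(d['color'],cv2.COLOR_RGB2GRAY)
for v in (231,235,239): print(v,d['color'][v,366:402,:].tolist()[::2])
E
```

```text
top 33 [ 0.4625 -0.1666  0.0947] [ 0.4869 -0.1519  0.2709]
top edge (array([ 475.8, -163.8]), array([24.2, 11.9]), 35.8) [ 0.47544596 -0.16350844  0.17213564]
side 574 [ 0.4558 -0.189   0.0449] [ 0.5896 -0.1554  0.1744]
top edge (array([ 481.3, -165. ]), array([49.6, 15.5]), 5.3) [ 0.48109068 -0.16691406  0.15850347]
face fit y= [ 0.02775633  0.01089242 -0.18004967] at x=.513,z=.1 -0.1647214291274093
205 [255 255 255 255 255 255 255 255 255 255 255 253 253 255 255 255 249 242
 250 254 255 255 255 255 255 255 255 255 193  89  84  86] [np.float64(-120.9), np.float64(-169.4), np.float64(-221.2)]
215 [196 255 255 255 255 255 255 255 255 255 255 254 253 255 255 255 255 249
 250 252 254 255 255 255 255 255 255 255 247 133  83  83] [np.float64(-120.5), np.float64(-168.9), np.float64(-220.5)]
225 [176 255 255 255 255 255 255 255 255 255 255 255 253 251 255 255 255 252
 249 251 254 255 255 255 255 255 255 255 255 191  86  83] [np.float64(-120.1), np.float64(-168.4), np.float64(-219.8)]
235 [121 237 255 255 255 255 255 255 255 255 255 255 254 252 255 255 255 255
 244 249 253 255 255 255 255 25
[... 267 characters left out ...]
, 252], [249, 251, 252], [231, 234, 238], [67, 68, 72], [68, 68, 73], [79, 80, 86], [73, 74, 79], [52, 52, 56]]
235 [[87, 162, 162], [83, 148, 149], [216, 230, 233], [249, 251, 252], [227, 231, 233], [191, 201, 214], [52, 76, 117], [46, 105, 191], [140, 181, 234], [245, 247, 249], [248, 250, 251], [248, 250, 251], [242, 244, 247], [87, 92, 95], [54, 55, 59], [53, 55, 58], [53, 56, 58], [56, 57, 59]]
239 [[84, 156, 157], [151, 182, 185], [249, 250, 252], [248, 250, 252], [231, 234, 237], [248, 250, 251], [248, 250, 251], [218, 223, 227], [246, 248, 249], [247, 249, 251], [249, 250, 252], [248, 249, 250], [253, 254, 255], [123, 129, 132], [55, 55, 59], [55, 54, 59], [52, 54, 58], [55, 56, 57]]
```

Call:
{"api": "apply_moves", "payload": {"targets": [{"dx": -0.03, "dy": 0.06, "dz": 0.2, "wx": 0, "wy": 0, "wz": 0, "jaw": 0}, {"dx": 0, "dy": 0, "dz": 0.4, "wx": 0, "wy": 0, "wz": 0, "jaw": 0}, {"dx": 0, "dy": 0, "dz": 0.4, "wx": 0, "wy": 0, "wz": 0, "jaw": 0}, {"dx": 0, "dy": 0, "dz": 0.2, "wx": 0, "wy": 0, "wz": 0, "jaw": 0}, {"dx": 0, "dy": 0, "dz": 0, "wx": 0, "wy": 0, "wz": 0, "jaw": 0}]}}

```text
time: 9.4
tool_pos: [0.5121, -0.1699, 0.0872]
tcp_rot: [3.141, 0.043, -0.005]
wrist_force: [0.2, 0.2, -1.6]
width: 0.079
```

Call:
{"api": "apply_moves", "payload": {"targets": [{"dx": 0, "dy": 0, "dz": 0, "wx": 0, "wy": 0, "wz": 0, "jaw": 0}, {"dx": 0, "dy": 0, "dz": 0.15, "wx": 0, "wy": 0, "wz": 0, "jaw": 0}, {"dx": 0, "dy": 0, "dz": 0.15, "wx": 0, "wy": 0, "wz": 0, "jaw": 0}, {"dx": 0, "dy": 0, "dz": 0.1, "wx": 0, "wy": 0, "wz": 0, "jaw": 0}, {"dx": 0, "dy": 0, "dz": 0, "wx": 0, "wy": 0, "wz": 0, "jaw": 0}]}}

```text
time: 9.9
tool_pos: [0.5131, -0.1704, 0.0761]
tcp_rot: [3.14, 0.044, -0.001]
wrist_force: [1.0, -3.0, -3.9]
width: 0.081
```

```bash
python3 rem.py .513 -.1697 .0644 1.5
```

```text
shift units [-0.   -0.02  0.39] turn units [0.02 0.01 0.02] if turned first [-0.   -0.02  0.39]
pos [ 0.5131 -0.1704  0.0761] F [ 1.  -3.  -3.9] q [-0.37  0.16  2.04 -0.    0.94  1.18] t 9.9 w 0.081
```

Call:
{"api": "apply_moves", "payload": {"targets": [{"dx": 0, "dy": 0, "dz": 0, "wx": 0, "wy": 0, "wz": 0, "jaw": 0}, {"dx": 0, "dy": 0, "dz": 0, "wx": 0, "wy": 0, "wz": 0, "jaw": 0}]}}

```text
time: 10.1
tool_pos: [0.5129, -0.1703, 0.0763]
tcp_rot: [3.14, 0.044, -0.002]
wrist_force: [0.9, -3.8, -4.3]
width: 0.079
```

```bash
python3 - <<'E'
from h import *
a=grab('side','side4.png')['color'][:,:,::-1]; b=grab('top','top4.png')['color'][:,:,::-1]
print(bot.read_state()['wrist_force'],bot.read_state()['torque'])
cv2.imwrite('pics/z4.png',np.hstack([cv2.resize(a[120:230,310:430],(400,371)),cv2.resize(b[160:260,320:430],(400,371))]))
E
```

```text
[ 2.00476163 -4.00962153 -4.87371931] [-0.95595451 -0.28951564 -0.0144571 ]
```

View pics/z4.png

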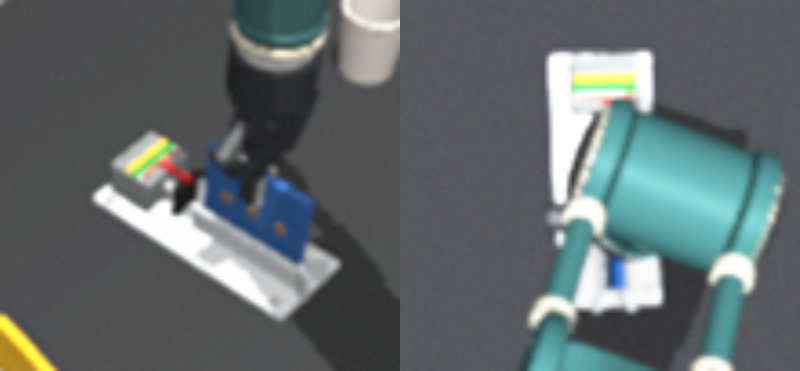

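Call:
{"api": "apply_moves", "payload": {"targets": [{"dx": 0, "dy": 0.04, "dz": 0, "wx": 0, "wy": 0, "wz": 0, "jaw": 0}, {"dx": 0, "dy": 0, "dz": 0, "wx": 0, "wy": 0, "wz": 0, "jaw": 0}, {"dx": 0, "dy": 0, "dz": 0, "wx": 0, "wy": 0, "wz": 0, "jaw": 0}]}}

```text
time: 10.5
tool_pos: [0.5126, -0.1706, 0.0765]
tcp_rot: [-3.141, -0.043, 0.003]
wrist_force: [0.3, 0.1, -2.2]
width: 0.079
```

```bash
python3 rem.py .513 -.1697 .0644 1.5; python3 -c "
from h import *
print(bot.read_state()['torque'])"
```

```text
shift units [ 0.01 -0.03  0.4 ] turn units [-0.    0.02  0.01] if turned first [ 0.01 -0.03  0.4 ]
pos [ 0.5126 -0.1706  0.0765] F [ 0.3  0.1 -2.2] q [-0.37  0.16  2.04 -0.    0.95  1.18] t 10.5 w 0.079
[-0.14435458 -0.00603201 -0.01097077]
```

Call:
{"api": "apply_moves", "payload": {"targets": [{"dx": 0, "dy": 0.03, "dz": 0.1, "wx": 0, "wy": 0, "wz": 0, "jaw": 0}, {"dx": 0, "dy": 0, "dz": 0.1, "wx": 0, "wy": 0, "wz": 0, "jaw": 0}, {"dx": 0, "dy": 0, "dz": 0.1, "wx": 0, "wy": 0, "wz": 0, "jaw": 0}, {"dx": 0, "dy": 0, "dz": 0, "wx": 0, "wy": 0, "wz": 0, "jaw": 0}, {"dx": 0, "dy": 0, "dz": 0, "wx": 0, "wy": 0, "wz": 0, "jaw": 0}]}}

```text
time: 11.0
tool_pos: [0.5127, -0.1719, 0.0673]
tcp_rot: [3.141, 0.043, -0.003]
wrist_force: [0.4, 0.7, -2.3]
width: 0.078
```

```bash
python3 rem.py .513 -.1697 .0644 1.5; python3 -c "
from h import *
print(bot.read_state()['torque'])"
```

```text
shift units [ 0.01 -0.07  0.1 ] turn units [0.   0.02 0.01] if turned first [ 0.01 -0.07  0.1 ]
pos [ 0.5127 -0.1719  0.0673] F [ 0.4  0.7 -2.3] q [-0.37  0.17  2.04 -0.    0.93  1.18] t 11.0 w 0.078
[ 0.01018386 -0.0290088   0.01197587]
```

Call:
{"api": "apply_moves", "payload": {"targets": [{"dx": 0, "dy": 0, "dz": 0.05, "wx": 0, "wy": 0, "wz": 0, "jaw": 0}, {"dx": 0, "dy": 0, "dz": 0.04, "wx": 0, "wy": 0, "wz": 0, "jaw": 0}, {"dx": 0, "dy": 0, "dz": 0, "wx": 0, "wy": 0, "wz": 0, "jaw": 0}, {"dx": 0, "dy": 0, "dz": 0, "wx": 0, "wy": 0, "wz": 0, "jaw": 0}]}}

```text
time: 11.4
tool_pos: [0.5129, -0.172, 0.0648]
tcp_rot: [3.141, 0.043, -0.002]
wrist_force: [-0.4, -0.2, -1.7]
width: 0.08
```

Call:
{"api": "apply_moves", "payload": {"targets": [{"dx": 0, "dy": 0, "dz": 0.02, "wx": 0, "wy": 0, "wz": 0, "jaw": 0}, {"dx": 0, "dy": 0, "dz": 0, "wx": 0, "wy": 0, "wz": 0, "jaw": 0}, {"dx": 0, "dy": 0, "dz": 0, "wx": 0, "wy": 0, "wz": 0, "jaw": 0}]}}

```text
time: 11.7
tool_pos: [0.5131, -0.1721, 0.0645]
tcp_rot: [3.14, 0.043, -0.001]
wrist_force: [-0.0, 0.1, 0.3]
width: 0.079
```

Call:
{"api": "apply_moves", "payload": {"targets": [{"dx": 0, "dy": 0, "dz": 0.02, "wx": 0, "wy": 0, "wz": 0, "jaw": 0}, {"dx": 0.05, "dy": 0, "dz": 0, "wx": 0, "wy": 0, "wz": 0, "jaw": 0}, {"dx": 0.1, "dy": 0, "dz": 0, "wx": 0, "wy": 0, "wz": 0, "jaw": 0}, {"dx": 0.1, "dy": 0, "dz": 0, "wx": 0, "wy": 0, "wz": 0, "jaw": 0}, {"dx": 0.05, "dy": 0, "dz": 0, "wx": 0, "wy": 0, "wz": 0, "jaw": 0}], "newtons": 110}}

```text
time: 12.2
tool_pos: [0.5205, -0.172, 0.0647]
tcp_rot: [3.14, 0.044, -0.008]
wrist_force: [-10.1, -0.8, 13.9]
width: 0.075
```

```bash
python3 rem.py .5225 -.172 .0644 1.5; python3 -c "
from h import *
print(bot.read_state()['torque'])"
```

```text
shift units [0.07 0.   0.01] turn units [0.01 0.05 0.02] if turned first [0.07 0.   0.01]
pos [ 0.5205 -0.172   0.0647] F [-10.1  -0.8  13.9] q [-0.36  0.19  2.02 -0.    0.93  1.18] t 12.2 w 0.075
[-0.07256254  1.89901914 -0.03885547]
```

Call:
{"api": "apply_moves", "payload": {"targets": [{"dx": 0, "dy": 0, "dz": -0.02, "wx": 0, "wy": 0, "wz": 0, "jaw": 0}, {"dx": 0, "dy": 0, "dz": 0, "wx": 0, "wy": 0, "wz": 0, "jaw": 0}, {"dx": 0, "dy": 0, "dz": 0, "wx": 0, "wy": 0, "wz": 0, "jaw": 0}]}}

```text
time: 12.5
tool_pos: [0.5221, -0.1719, 0.0645]
tcp_rot: [3.14, 0.043, -0.001]
wrist_force: [-1.2, -0.7, 1.9]
width: 0.078
```

```bash
python3 rem.py .5225 -.172 .0644 1.5; python3 - <<'E'
from h import *
print(bot.read_state()['torque'])
a=grab('side','side5.png')['color'][:,:,::-1]; b=grab('top','top5.png')['color'][:,:,::-1]
cv2.imwrite('pics/z5.png',np.hstack([cv2.resize(a[140:210,320:430],(500,318),interpolation=2),cv2.resize(b[170:210,350:400],(300,240),interpolation=2)[:,:,:].copy() if 0 else cv2.resize(b[160:220,345:400],(290,318),interpolation=2)]))
E
```

```text
shift units [0.01 0.   0.  ] turn units [0.01 0.01 0.01] if turned first [0.01 0.   0.  ]
pos [ 0.5221 -0.1719  0.0645] F [-1.2 -0.7  1.9] q [-0.36  0.19  2.02 -0.    0.92  1.18] t 12.5 w 0.078
[-0.04141749  0.23869841 -0.0428522 ]
```

View pics/z5.png

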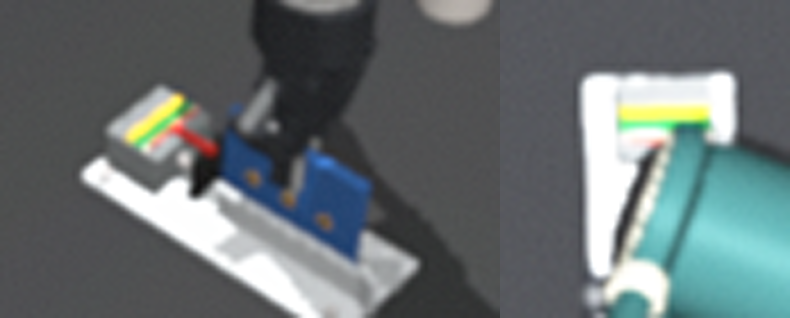

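Seated with about 4 N on the floor. In the side view the plate's leading edge (230,150) is close to the black pad (205,170). Sliding on slowly.

Call:
{"api": "apply_moves", "payload": {"targets": [{"dx": 0.07, "dy": 0, "dz": 0, "wx": 0, "wy": 0, "wz": 0, "jaw": 0}, {"dx": 0.07, "dy": 0, "dz": 0, "wx": 0, "wy": 0, "wz": 0, "jaw": 0}, {"dx": 0.06, "dy": 0, "dz": 0, "wx": 0, "wy": 0, "wz": 0, "jaw": 0}, {"dx": 0, "dy": 0, "dz": 0, "wx": 0, "wy": 0, "wz": 0, "jaw": 0}, {"dx": 0, "dy": 0, "dz": 0, "wx": 0, "wy": 0, "wz": 0, "jaw": 0}]}}

```text
time: 13.1
tool_pos: [0.527, -0.1717, 0.0646]
tcp_rot: [3.141, 0.044, -0.005]
wrist_force: [-5.2, -1.3, 6.4]
width: 0.072
```

Call:
{"api": "apply_moves", "payload": {"targets": [{"dx": 0.05, "dy": 0, "dz": 0, "wx": 0, "wy": 0, "wz": 0, "jaw": 0}, {"dx": 0.05, "dy": 0, "dz": 0, "wx": 0, "wy": 0, "wz": 0, "jaw": 0}, {"dx": 0, "dy": 0, "dz": 0, "wx": 0, "wy": 0, "wz": 0, "jaw": 0}, {"dx": 0, "dy": 0, "dz": 0, "wx": 0, "wy": 0, "wz": 0, "jaw": 0}]}}

```text
time: 13.5
tool_pos: [0.5298, -0.1716, 0.0646]
tcp_rot: [3.141, 0.044, -0.006]
wrist_force: [-6.7, -0.1, 8.3]
width: 0.076
```

Call:
{"api": "apply_moves", "payload": {"targets": [{"dx": 0.05, "dy": 0, "dz": 0, "wx": 0, "wy": 0, "wz": 0, "jaw": 0}, {"dx": 0.05, "dy": 0, "dz": 0, "wx": 0, "wy": 0, "wz": 0, "jaw": 0}, {"dx": 0, "dy": 0, "dz": 0, "wx": 0, "wy": 0, "wz": 0, "jaw": 0}, {"dx": 0, "dy": 0, "dz": 0, "wx": 0, "wy": 0, "wz": 0, "jaw": 0}]}}

```text
time: 13.9
tool_pos: [0.5329, -0.1715, 0.0646]
tcp_rot: [3.141, 0.044, -0.006]
wrist_force: [-5.2, 0.3, 6.4]
width: 0.074
```

```bash
python3 rem.py .5345 -.172 .0644 1.5
```

```text
shift units [0.05 0.02 0.01] turn units [0.01 0.03 0.02] if turned first [0.05 0.02 0.01]
pos [ 0.5329 -0.1715  0.0646] F [-5.2  0.3  6.4] q [-0.35  0.21  2.   -0.    0.93  1.19] t 13.9 w 0.074
```

Call:
{"api": "apply_moves", "payload": {"targets": [{"dx": 0, "dy": 0, "dz": -0.01, "wx": 0, "wy": 0, "wz": 0, "jaw": 0}, {"dx": 0.05, "dy": 0, "dz": 0, "wx": 0, "wy": 0, "wz": 0, "jaw": 0}, {"dx": 0, "dy": 0, "dz": 0, "wx": 0, "wy": 0, "wz": 0, "jaw": 0}, {"dx": 0, "dy": 0, "dz": 0, "wx": 0, "wy": 0, "wz": 0, "jaw": 0}]}}

```text
time: 14.3
tool_pos: [0.5346, -0.1714, 0.0645]
tcp_rot: [3.141, 0.044, -0.005]
wrist_force: [-5.7, -0.6, 5.9]
width: 0.077
```

```bash
python3 rem.py .5345 -.172 .0644 1.5; python3 - <<'E'
from h import *
a=grab('side','side6.png')['color'][:,:,::-1]; b=grab('top','top6.png')['color'][:,:,::-1]
cv2.imwrite('pics/z6.png',np.hstack([cv2.resize(a[150:200,330:410],(480,300),interpolation=2),cv2.resize(b[170:205,360:395],(300,300),interpolation=2)]))
E
```

```text
shift units [-0.    0.02  0.  ] turn units [0.01 0.03 0.01] if turned first [-0.    0.02  0.  ]
pos [ 0.5346 -0.1714  0.0645] F [-5.7 -0.6  5.9] q [-0.35  0.21  2.   -0.    0.93  1.19] t 14.3 w 0.077
```

View pics/z6.png

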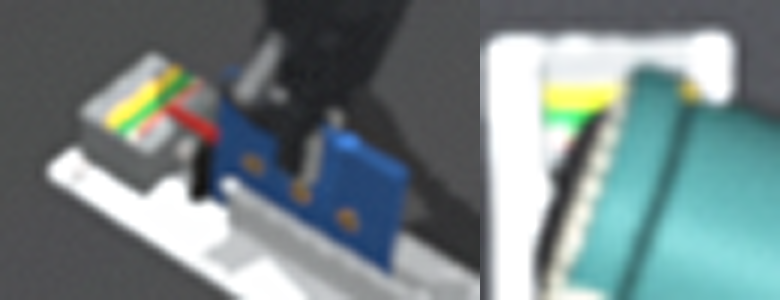

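```bash
cat > ptr.py <<'E'
import sys
from m import *
for f in sys.argv[1:]:
    d=load(f); c=d['color'].astype(float)
    r=np.clip(c[...,0]-np.maximum(c[...,1],c[...,2]),0,None)
    ws=[]
    for v in range(150,190):
        for u in range(340,382):
            if r[v,u]>60: p=plane(d,u,v,.05); ws.append((p[0]+.026*(p[1]+.17),p[1],r[v,u],u,v))
    ws=np.array(ws); x=ws[:,0]
    print(f,len(ws),'x wmean',np.average(x,weights=ws[:,2]).round(4),'min',x.min().round(4),'max',x.max().round(4),'tip px',ws[x.argmax(),3:])
    # profile along the pointer's line
    hsv=cv2.cvtColor(d['color'],cv2.COLOR_RGB2HSV).astype(int)
    for nm,lo,hi in(('green',40,75),('yellow',22,34)):
        vv,uu=np.nonzero((hsv[...,0]>lo)&(hsv[...,0]<hi)&(hsv[...,1]>80)); k=(vv>150)&(vv<190)&(uu>335)&(uu<385)
        q=np.array([plane(d,a,b,.046) for a,b in zip(uu[k],vv[k])]); print(nm,(q[:,0]+.026*(q[:,1]+.17)).mean().round(4),(q[:,0]).min().round(4),q[:,0].max().round(4))
E
python3 ptr.py side1.npz side5.npz side6.npz
```

```text
side1.npz 43 x wmean 0.6066 min 0.5869 max 0.6255 tip px [358. 167.]
green 0.6348 0.6312 0.639
yellow 0.6414 0.6297 0.6474
side5.npz 35 x wmean 0.6083 min 0.5874 max 0.6255 tip px [358. 167.]
green 0.6346 0.6312 0.6374
yellow 0.6417 0.6297 0.6474
side6.npz 25 x wmean 0.6109 min 0.5948 max 0.6255 tip px [358. 167.]
green 0.6348 0.6312 0.639
yellow 0.6415 0.6305 0.6467
```

Call:
{"api": "apply_moves", "payload": {"targets": [{"dx": 0.05, "dy": 0, "dz": 0, "wx": 0, "wy": 0, "wz": 0, "jaw": 0}, {"dx": 0.05, "dy": 0, "dz": 0, "wx": 0, "wy": 0, "wz": 0, "jaw": 0}, {"dx": 0, "dy": 0, "dz": 0, "wx": 0, "wy": 0, "wz": 0, "jaw": 0}, {"dx": 0, "dy": 0, "dz": 0, "wx": 0, "wy": 0, "wz": 0, "jaw": 0}]}}

```text
time: 14.8
tool_pos: [0.5358, -0.1713, 0.0648]
tcp_rot: [3.141, 0.044, -0.011]
wrist_force: [-11.4, -0.7, 12.0]
width: 0.078
```

```bash
python3 rem.py .5345 -.172 .0644 1.5; python3 - <<'E'
from h import *
a=grab('side','side7.png')['color'][:,:,::-1]
E
python3 ptr.py side7.npz
```

```text
shift units [-0.04  0.02  0.01] turn units [0.   0.07 0.02] if turned first [-0.04  0.02  0.01]
pos [ 0.5358 -0.1713  0.0648] F [-11.4  -0.7  12. ] q [-0.35  0.22  1.99 -0.    0.94  1.19] t 14.8 w 0.078
side7.npz 22 x wmean 0.6105 min 0.5948 max 0.6255 tip px [358. 167.]
green 0.6348 0.6312 0.639
yellow 0.6422 0.6312 0.6467
```

Call:
{"api": "apply_moves", "payload": {"targets": [{"dx": 0.05, "dy": 0, "dz": -0.01, "wx": 0, "wy": 0.04, "wz": 0, "jaw": 0}, {"dx": 0.05, "dy": 0, "dz": 0, "wx": 0, "wy": 0.04, "wz": 0, "jaw": 0}, {"dx": 0, "dy": 0, "dz": 0, "wx": 0, "wy": 0, "wz": 0, "jaw": 0}, {"dx": 0, "dy": 0, "dz": 0, "wx": 0, "wy": 0, "wz": 0, "jaw": 0}]}}

```text
time: 15.25
tool_pos: [0.5373, -0.1713, 0.0646]
tcp_rot: [-3.141, -0.044, 0.003]
wrist_force: [-14.4, -1.9, 12.0]
width: 0.077
```

```bash
python3 rem.py .5345 -.172 .0644 1.5; python3 - <<'E'
from h import *
a=grab('side','side8.png')['color'][:,:,::-1]
cv2.imwrite('pics/z8.png',cv2.resize(a[150:200,330:410],(800,500),interpolation=2))
E
python3 ptr.py side8.npz
```

```text
shift units [-0.09  0.02  0.01] turn units [-0.    0.02  0.02] if turned first [-0.09  0.02  0.01]
pos [ 0.5373 -0.1713  0.0646] F [-14.4  -1.9  12. ] q [-0.35  0.22  1.99 -0.    0.93  1.19] t 15.25 w 0.077
side8.npz 21 x wmean 0.6118 min 0.5971 max 0.6278 tip px [357. 167.]
green 0.6357 0.632 0.639
yellow 0.6416 0.6305 0.6467
```

View pics/z8.png

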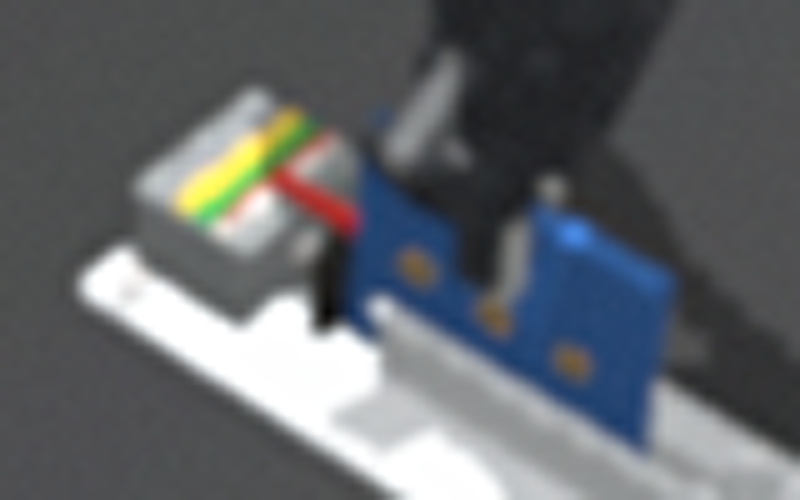

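The cross-bar (zoom 270,180) now lies just before the green band, at about 3 mm travel. Pushing on while easing the floor load.

Call:
{"api": "apply_moves", "payload": {"targets": [{"dx": 0.04, "dy": 0, "dz": -0.01, "wx": 0, "wy": 0.02, "wz": 0, "jaw": 0}, {"dx": 0.04, "dy": 0, "dz": -0.01, "wx": 0, "wy": 0.02, "wz": 0, "jaw": 0}, {"dx": 0.03, "dy": 0, "dz": 0, "wx": 0, "wy": 0, "wz": 0, "jaw": 0}, {"dx": 0, "dy": 0, "dz": 0, "wx": 0, "wy": 0, "wz": 0, "jaw": 0}, {"dx": 0, "dy": 0, "dz": 0, "wx": 0, "wy": 0, "wz": 0, "jaw": 0}]}}

```text
time: 15.8
tool_pos: [0.5393, -0.1711, 0.0646]
tcp_rot: [-3.141, -0.045, 0.001]
wrist_force: [-16.5, -2.5, 12.8]
width: 0.072
```

```bash
python3 rem.py .544 -.1712 .0644 1.5
```

```text
shift units [0.16 0.01 0.01] turn units [-0.    0.    0.02] if turned first [0.16 0.01 0.01]
pos [ 0.5393 -0.1711  0.0646] F [-16.5  -2.5  12.8] q [-0.35  0.22  1.99  0.    0.93  1.19] t 15.8 w 0.072
```

Call:
{"api": "apply_moves", "payload": {"targets": [{"dx": 0.05, "dy": 0.02, "dz": -0.01, "wx": 0, "wy": 0.03, "wz": 0, "jaw": 0}, {"dx": 0.05, "dy": 0.01, "dz": -0.01, "wx": 0, "wy": 0.02, "wz": 0, "jaw": 0}, {"dx": 0.04, "dy": 0, "dz": 0, "wx": 0, "wy": 0, "wz": 0, "jaw": 0}, {"dx": 0, "dy": 0, "dz": 0, "wx": 0, "wy": 0, "wz": 0, "jaw": 0}, {"dx": 0, "dy": 0, "dz": 0, "wx": 0, "wy": 0, "wz": 0, "jaw": 0}]}}

```text
time: 16.3
tool_pos: [0.542, -0.1712, 0.0646]
tcp_rot: [-3.139, -0.045, -0.003]
wrist_force: [-19.9, -0.7, 12.8]
width: 0.076
```

```bash
python3 rem.py .544 -.1712 .0644 1.5; python3 - <<'E'
from h import *
a=grab('side','side9.png')['color'][:,:,::-1]
cv2.imwrite('pics/z9.png',cv2.resize(a[150:200,330:410],(800,500),interpolation=2))
E
python3 ptr.py side9.npz
```

```text
shift units [0.07 0.   0.01] turn units [-0.02 -0.02  0.02] if turned first [0.07 0.   0.01]
pos [ 0.542  -0.1712  0.0646] F [-19.9  -0.7  12.8] q [-0.35  0.22  1.99  0.    0.93  1.19] t 16.3 w 0.076
side9.npz 16 x wmean 0.6146 min 0.6023 max 0.6308 tip px [357. 166.]
green 0.6359 0.6342 0.6365
yellow 0.641 0.6335 0.6467
```

View pics/z9.png

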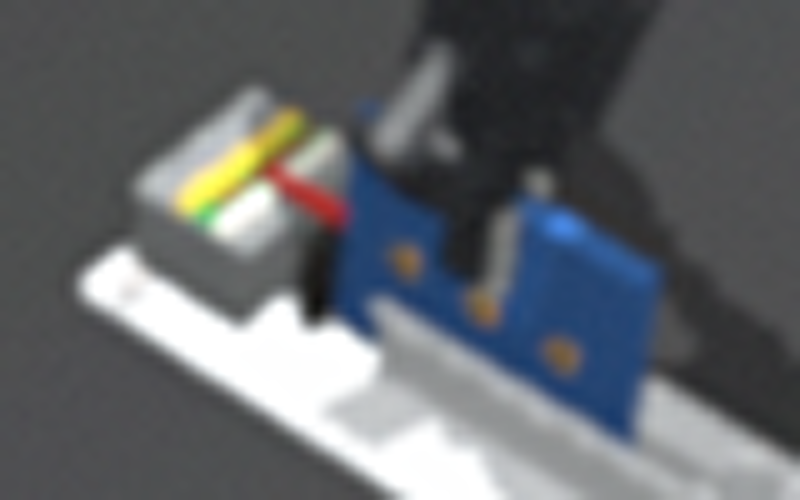

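```bash
cat > pad.py <<'E'
import sys
from m import *
from scipy.ndimage import map_coordinates
def proj(d,p):
    c=cv2.Rodrigues(np.array(d['rotation'],float))[0].T@(np.array(p)-d['eye']); return np.array([c[0]/c[2]*d['fx']+d['cx'],c[1]/c[2]*d['fy']+d['cy']])
ax=np.array([np.cos(.026),np.sin(.026),0]); ay=np.array([-ax[1],ax[0],0])
O=np.array([.531,-.1693,0])
for f in sys.argv[1:]:
    d=load(f); c=d['color'].astype(float); g=c.mean(-1)
    # pointer: sample lines along jig x at y offset over scale at z=.05, averaged; redness and greenness
    s=np.arange(80,125,1.0)
    for yo in(-18,-12,12,18):
        uv=np.array([proj(d,O+ax*t/1000+ay*yo/1000+[0,0,.047]) for t in s])
        col=np.stack([map_coordinates(c[...,k],[uv[:,1],uv[:,0]],order=1) for k in range(3)],-1)
        print(f,yo,[ '%d:%d,%d'%(t,a[0]-a[1],a[1]-a[2]) for t,a in zip(s,col) if t%2==0 and 88<=t<=116])
    # pad back edge crossing: black pad side at z=.02..: sample along jig x at y=+16
    for z in(.026,.032):
        s2=np.arange(50,95,.25); uv=np.array([proj(d,O+ax*t/1000+ay*.016+[0,0,z]) for t in s2])
        pr=map_coordinates(g,[uv[:,1],uv[:,0]],order=1); i=pr.argmin(); print(' pad z',z,'min',s2[i],round(pr[i]), 'back edge',[s2[k] for k in range(i,len(s2)) if pr[k]>100][:1])
E
python3 pad.py side1.npz side6.npz side8.npz side9.npz
```

```text
side1.npz -18 ['88:0,0', '90:19,0', '92:42,1', '94:53,15', '96:50,36', '98:16,61', '100:-36,86', '102:-75,105', '104:-81,122', '106:-48,140', '108:-8,150', '110:6,145', '112:10,127', '114:12,94', '116:11,55']
side1.npz -12 ['88:62,0', '90:69,1', '92:76,4', '94:84,16', '96:71,35', '98:27,58', '100:-27,81', '102:-67,102', '104:-74,120', '106:-37,138', '108:-3,151', '110:4,148', '112:7,137', '114:11,101', '116:13,62']
side1.npz 12 ['88:1,0', '90:20,0', '92:44,2', '94:56,15', '96:55,33', '98:15,57', '100:-43,82', '102:-78,101', '104:-85,118', '106:-43,135', '108:-8,149', '110:3,152', '112:6,141', '114:11,105', '116:13,66']
side1.npz 18 ['88:1,-1', '90:14,-1', '92:29,4', '94:34,17', '96:18,36', '98:-20,55', '100:-66,75', '102:-94,93', '104:-98,112', '106:-59,131', '108:-20,144', '110:1,147', '112:9,134', '114:13,94', '116:12,54']
 pad z 0.026 min 55.5 42 back edge [np.float64(60.25)]
 pad z 0.032 min 55.0 17 back edge [np.float64(60.25)]
side6.npz -18 ['88:0,-1', '90:12,0', '92:27,1', '94:39,8', '96:41,20', '98:16,36', '100:-21,54', '102:-49,68', '104:-56,81', '106:-37,96', '108:-7,105', 
[... 1923 characters left out ...]
z -12 ['88:36,2', '90:31,4', '92:23,6', '94:26,9', '96:27,11', '98:33,11', '100:42,15', '102:45,31', '104:37,55', '106:16,88', '108:12,111', '110:18,118', '112:24,110', '114:19,80', '116:11,47']
side9.npz 12 ['88:-2,2', '90:-1,4', '92:0,4', '94:0,3', '96:-1,3', '98:-4,11', '100:0,30', '102:4,60', '104:12,94', '106:9,129', '108:4,153', '110:3,155', '112:3,142', '114:9,105', '116:11,66']
side9.npz 18 ['88:-2,1', '90:0,3', '92:0,4', '94:0,4', '96:-2,5', '98:-7,11', '100:-20,36', '102:-37,68', '104:-43,98', '106:-33,128', '108:-16,146', '110:1,148', '112:7,133', '114:11,94', '116:11,55']
 pad z 0.026 min 62.75 39 back edge [np.float64(67.5)]
 pad z 0.032 min 63.0 23 back edge [np.float64(84.25)]
```

The cross-bar sits at about 103.5 on my jig-x line against 94.5 at rest, so about 7.5–9 mm travel and inside the green. A final nudge, then hold.

Call:
{"api": "apply_moves", "payload": {"targets": [{"dx": 0.03, "dy": 0, "dz": 0, "wx": 0, "wy": 0, "wz": 0, "jaw": 0}, {"dx": 0.02, "dy": 0, "dz": 0, "wx": 0, "wy": 0, "wz": 0, "jaw": 0}, {"dx": 0, "dy": 0, "dz": 0, "wx": 0, "wy": 0, "wz": 0, "jaw": 0}, {"dx": 0, "dy": 0, "dz": 0, "wx": 0, "wy": 0, "wz": 0, "jaw": 0}, {"dx": 0, "dy": 0, "dz": 0, "wx": 0, "wy": 0, "wz": 0, "jaw": 0}]}}

```text
time: 16.85
tool_pos: [0.5429, -0.1712, 0.0646]
tcp_rot: [-3.139, -0.045, -0.001]
wrist_force: [-20.5, -1.6, 15.3]
width: 0.079
```

```bash
python3 rem.py .544 -.1712 .0644 1.5; python3 - <<'E'
from h import *
a=grab('side','side10.png')['color'][:,:,::-1]
cv2.imwrite('pics/z10.png',cv2.resize(a[150:200,330:410],(800,500),interpolation=2))
E
python3 pad.py side10.npz
```

```text
shift units [0.04 0.   0.01] turn units [-0.02 -0.01  0.02] if turned first [0.04 0.   0.01]
pos [ 0.5429 -0.1712  0.0646] F [-20.5  -1.6  15.3] q [-0.35  0.23  1.98  0.    0.93  1.19] t 16.85 w 0.079
side10.npz -18 ['88:-2,0', '90:-1,3', '92:-1,6', '94:-5,12', '96:-11,18', '98:-16,25', '100:-18,31', '102:-6,43', '104:1,61', '106:6,85', '108:11,102', '110:18,104', '112:23,93', '114:21,66', '116:13,35']
side10.npz -12 ['88:36,2', '90:31,4', '92:24,6', '94:24,10', '96:21,13', '98:22,15', '100:26,20', '102:32,34', '104:30,55', '106:17,82', '108:20,103', '110:23,108', '112:27,100', '114:21,74', '116:12,45']
side10.npz 12 ['88:-3,2', '90:-1,4', '92:0,5', '94:0,3', '96:0,3', '98:-8,11', '100:-15,31', '102:-9,58', '104:4,91', '106:7,128', '108:5,154', '110:4,155', '112:3,141', '114:9,104', '116:12,66']
side10.npz 18 ['88:-2,1', '90:0,3', '92:0,4', '94:0,4', '96:-2,5', '98:-9,12', '100:-21,34', '102:-31,63', '104:-32,92', '106:-26,127', '108:-13,147', '110:1,148', '112:7,133', '114:11,94', '116:11,55']
 pad z 0.026 min 66.5 47 back edge [np.float64(70.0)]
 pad z 0.032 min 63.0 24 back edge [np.float64(80.75)]
```

View pics/z10.png

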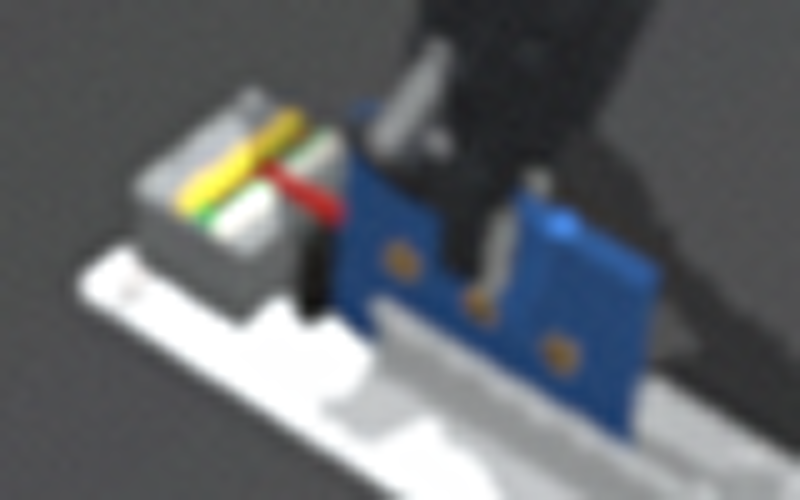

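The bar now has a trace of green on its near side and yellow not reached, so mid-band, at about 9–10 mm. Holding.

Call:
{"api": "apply_moves", "payload": {"targets": [{"dx": 0, "dy": 0, "dz": 0, "wx": 0, "wy": 0, "wz": 0, "jaw": 0}, {"dx": 0, "dy": 0, "dz": 0, "wx": 0, "wy": 0, "wz": 0, "jaw": 0}, {"dx": 0, "dy": 0, "dz": 0, "wx": 0, "wy": 0, "wz": 0, "jaw": 0}, {"dx": 0, "dy": 0, "dz": 0, "wx": 0, "wy": 0, "wz": 0, "jaw": 0}, {"dx": 0, "dy": 0, "dz": 0, "wx": 0, "wy": 0, "wz": 0, "jaw": 0}]}}

```text
time: 17.4
tool_pos: [0.5429, -0.1712, 0.0646]
tcp_rot: [-3.139, -0.045, -0.001]
wrist_force: [-21.3, -1.2, 13.8]
width: 0.076
```

Call:
{"api": "apply_moves", "payload": {"targets": [{"dx": 0, "dy": 0, "dz": 0, "wx": 0, "wy": 0, "wz": 0, "jaw": 0}, {"dx": 0, "dy": 0, "dz": 0, "wx": 0, "wy": 0, "wz": 0, "jaw": 0}, {"dx": 0, "dy": 0, "dz": 0, "wx": 0, "wy": 0, "wz": 0, "jaw": 0}, {"dx": 0, "dy": 0, "dz": 0, "wx": 0, "wy": 0, "wz": 0, "jaw": 0}, {"dx": 0, "dy": 0, "dz": 0, "wx": 0, "wy": 0, "wz": 0, "jaw": 0}]}}

```text
time: 17.9
tool_pos: [0.543, -0.1712, 0.0646]
tcp_rot: [-3.139, -0.045, -0.001]
wrist_force: [-20.5, -0.3, 14.4]
width: 0.076
```

```bash
python3 rem.py .544 -.1712 .0644 1.5; python3 - <<'E'
from h import *
b=grab('top','top11.png'); a=grab('side','side11.png')
E
python3 pad.py side11.npz | cut -c1-400; python3 - <<'E'
from m import *
d=load('side11.npz'); P=pts(d); hsv=cv2.cvtColor(d['color'],cv2.COLOR_RGB2HSV).astype(int)
m=(hsv[...,0]>95)&(hsv[...,0]<125)&(hsv[...,1]>120)&(P[...,1]<-.1)&(P[...,1]>-.25)&(P[...,0]<.65)&(P[...,0]>.4)
q=P[m];print('plate x',q[:,0].min(),q[:,0].max(),'z',np.percentile(q[:,2],[1,99]))
t=(np.abs(P[...,2]-.097)<.006)&m; w=P[t]; print('top-edge z vs x',np.polyfit(w[:,0],w[:,2],1),len(w), 'near end top z', w[w[:,0]<.51][:,2].max(), w[w[:,0]>.58][:,2].max() if (w[:,0]>.58).any() else None)
E
```

```text
shift units [0.03 0.   0.01] turn units [-0.02 -0.01  0.02] if turned first [0.03 0.   0.01]
pos [ 0.543  -0.1712  0.0646] F [-20.5  -0.3  14.4] q [-0.35  0.23  1.98  0.    0.93  1.19] t 17.9 w 0.076
side11.npz -18 ['88:-3,0', '90:-1,3', '92:-2,7', '94:-5,12', '96:-11,18', '98:-16,25', '100:-19,32', '102:-6,42', '104:3,59', '106:7,84', '108:11,102', '110:17,104', '112:24,92', '114:22,65', '116:13,36']
side11.npz -12 ['88:37,2', '90:31,4', '92:23,7', '94:23,10', '96:21,14', '98:21,16', '100:25,21', '102:32,35', '104:29,56', '106:17,82', '108:20,103', '110:23,108', '112:26,101', '114:21,74', '116:13,44']
side11.npz 12 ['88:-3,2', '90:-1,4', '92:0,4', '94:0,3', '96:-1,2', '98:-7,11', '100:-14,31', '102:-8,59', '104:5,91', '106:8,128', '108:6,153', '110:4,154', '112:3,141', '114:9,104', '116:11,66']
side11.npz 18 ['88:-3,1', '90:0,2', '92:0,3', '94:0,3', '96:-2,5', '98:-8,12', '100:-21,34', '102:-31,64', '104:-32,93', '106:-25,126', '108:-12,146', '110:2,148', '112:7,134', '114:11,95', '116:11,56']
 pad z 0.026 min 66.25 47 back edge [np.float64(70.0)]
 pad z 0.032 min 63.0 23 back edge [np.float64(80.75)]
plate x 0.4848199342207356 0.5973482246450159 z [0.01945505 0.10392252]
top-edge z vs x [-0.04014335  0.11804691] 59 near end top z 0.10259704796272906 None
```

Steady. I'll check that the plate still stands square on the floor, using its brass ports and corners cast onto the plate's face plane.

```bash
cat > tilt.py <<'E'
import sys
from m import *
n=np.array([-np.sin(.026),np.cos(.026),0])
for f,p0 in(('side4.npz',[.513,-.1703,0]),('side5.npz',[.5221,-.1719,0]),('side9.npz',[.542,-.1712,0]),('side11.npz',[.543,-.1712,0])):
    d=load(f); Rm=cv2.Rodrigues(np.array(d['rotation'],float))[0]; e=np.array(d['eye']); p0=np.array(p0)+n*.004
    def cast(u,v):
        r=Rm@np.array([(u-d['cx'])/d['fx'],(v-d['cy'])/d['fy'],1]); return e+r*(((p0-e)@n)/(r@n))
    c=d['color'].astype(float); w=np.clip(c[...,0]-.85*c[...,2],0,None)
    hsv=cv2.cvtColor(d['color'],cv2.COLOR_RGB2HSV).astype(int)
    blue=((hsv[...,0]>95)&(hsv[...,0]<125)&(hsv[...,1]>100)).astype(np.uint8); blue[:130]=0;blue[210:]=0;blue[:,:350]=0;blue[:,420:]=0
    hull=cv2.convexHull(np.argwhere(blue)[:,::-1].astype(np.int32)); mk=np.zeros_like(blue); cv2.fillConvexPoly(mk,hull,1); mk=cv2.erode(mk,np.ones((5,5)))
    b=((w>10)&(c[...,0]>c[...,2]*1.02)&(c[...,0]>60)&(mk>0)).astype(np.uint8)
    k,lab,st,ce=cv2.connectedComponentsWithStats(b); out=[]
    for i in range(1,k):
        if st[i,4]>=4:
            m=lab==i; v,u=np.nonzero(m); ww=w[m]; q=cast((u*ww).sum()/ww.sum(),(v*ww).sum()/ww.sum()); out.append((q[0],q[2],st[i,4]))
    out=np.array(sorted(out)); print(f,out.round(4).tolist(), 'pitch deg',np.degrees(np.arctan(np.polyfit(out[:,0],out[:,1],1)[0])) if len(out)>1 else '')
E
python3 tilt.py
```

```text
side4.npz [[0.4822, 0.0649, 5.0], [0.513, 0.067, 9.0], [0.5419, 0.0645, 5.0]] pitch deg -0.2858750707686711
side5.npz [[0.4909, 0.0533, 7.0], [0.5211, 0.0551, 10.0], [0.5506, 0.0532, 7.0]] pitch deg -0.08597205816109346
side9.npz [[0.5102, 0.054, 7.0], [0.5405, 0.0546, 9.0], [0.5703, 0.0537, 6.0]] pitch deg -0.20178101949840788
side11.npz [[0.5114, 0.0532, 6.0], [0.5422, 0.0551, 7.0], [0.5721, 0.052, 6.0]] pitch deg -1.1306151126557717
```

```bash
python3 - <<'E'
import cv2
a=cv2.imread('pics/side11.png'); cv2.imwrite('pics/z11.png',cv2.resize(a[150:210,335:415],(800,600),interpolation=2))
E
```

```text
(no output)
```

View pics/z11.png

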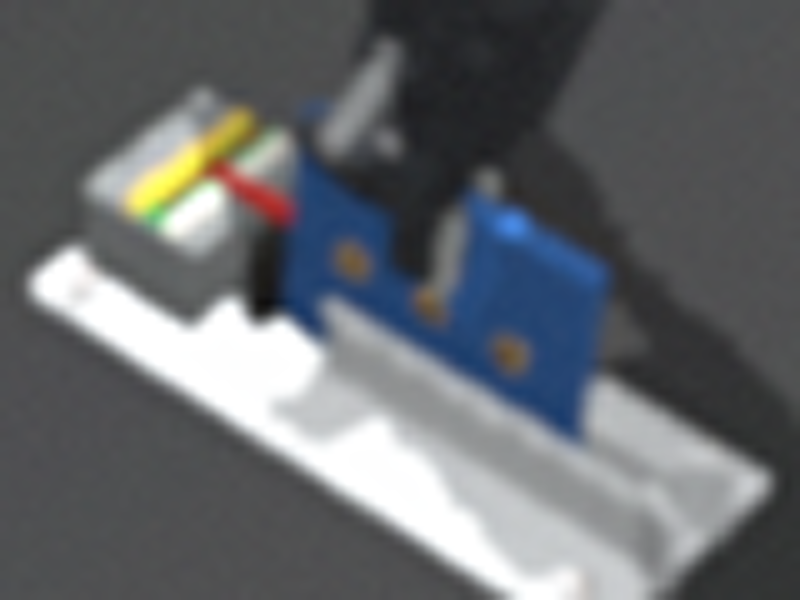

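View pics/side11.png

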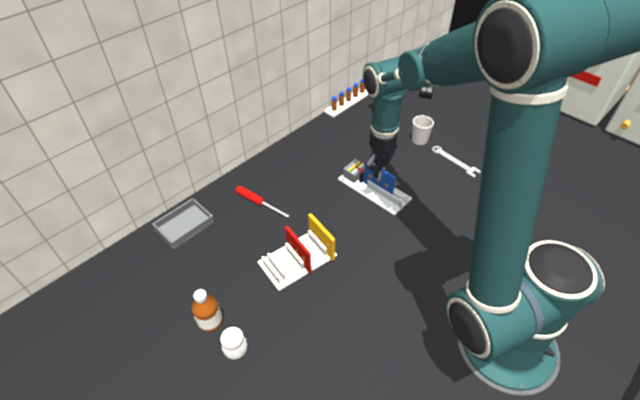

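The ports lie at z ≈ 53–55 mm (expected 53), with pitch within the 1-pixel noise. The red and yellow plates and the bystanders are undisturbed. Completing the hold.

Call:
{"api": "apply_moves", "payload": {"targets": [{"dx": 0, "dy": 0, "dz": 0, "wx": 0, "wy": 0, "wz": 0, "jaw": 0}, {"dx": 0, "dy": 0, "dz": 0, "wx": 0, "wy": 0, "wz": 0, "jaw": 0}, {"dx": 0, "dy": 0, "dz": 0, "wx": 0, "wy": 0, "wz": 0, "jaw": 0}, {"dx": 0, "dy": 0, "dz": 0, "wx": 0, "wy": 0, "wz": 0, "jaw": 0}, {"dx": 0, "dy": 0, "dz": 0, "wx": 0, "wy": 0, "wz": 0, "jaw": 0}]}}

```text
time: 18.5
tool_pos: [0.543, -0.1712, 0.0646]
tcp_rot: [-3.139, -0.045, -0.001]
wrist_force: [-19.9, -1.3, 14.6]
width: 0.073
```

Call:
{"api": "apply_moves", "payload": {"targets": [{"dx": 0, "dy": 0, "dz": 0, "wx": 0, "wy": 0, "wz": 0, "jaw": 0}, {"dx": 0, "dy": 0, "dz": 0, "wx": 0, "wy": 0, "wz": 0, "jaw": 0}, {"dx": 0, "dy": 0, "dz": 0, "wx": 0, "wy": 0, "wz": 0, "jaw": 0}, {"dx": 0, "dy": 0, "dz": 0, "wx": 0, "wy": 0, "wz": 0, "jaw": 0}, {"dx": 0, "dy": 0, "dz": 0, "wx": 0, "wy": 0, "wz": 0, "jaw": 0}]}}

```text
time: 19.0
tool_pos: [0.5429, -0.1712, 0.0646]
tcp_rot: [-3.139, -0.045, -0.001]
wrist_force: [-20.2, -1.2, 14.5]
width: 0.079
```

Call:
{"api": "apply_moves", "payload": {"targets": [{"dx": 0, "dy": 0, "dz": 0, "wx": 0, "wy": 0, "wz": 0, "jaw": 0}, {"dx": 0, "dy": 0, "dz": 0, "wx": 0, "wy": 0, "wz": 0, "jaw": 0}, {"dx": 0, "dy": 0, "dz": 0, "wx": 0, "wy": 0, "wz": 0, "jaw": 0}, {"dx": 0, "dy": 0, "dz": 0, "wx": 0, "wy": 0, "wz": 0, "jaw": 0}, {"dx": 0, "dy": 0, "dz": 0, "wx": 0, "wy": 0, "wz": 0, "jaw": 0}]}}

```text
time: 19.5
tool_pos: [0.5429, -0.1712, 0.0646]
tcp_rot: [-3.139, -0.045, -0.001]
wrist_force: [-20.7, -1.4, 15.4]
width: 0.076
```

Call:
{"api": "apply_moves", "payload": {"targets": [{"dx": 0, "dy": 0, "dz": 0, "wx": 0, "wy": 0, "wz": 0, "jaw": 0}, {"dx": 0, "dy": 0, "dz": 0, "wx": 0, "wy": 0, "wz": 0, "jaw": 0}, {"dx": 0, "dy": 0, "dz": 0, "wx": 0, "wy": 0, "wz": 0, "jaw": 0}, {"dx": 0, "dy": 0, "dz": 0, "wx": 0, "wy": 0, "wz": 0, "jaw": 0}, {"dx": 0, "dy": 0, "dz": 0, "wx": 0, "wy": 0, "wz": 0, "jaw": 0}]}}

```text
time: 20.0
tool_pos: [0.543, -0.1712, 0.0647]
tcp_rot: [-3.139, -0.045, -0.001]
wrist_force: [-20.2, -1.4, 15.0]
width: 0.078
```

Call:
{"api": "apply_moves", "payload": {"targets": [{"dx": 0, "dy": 0, "dz": 0, "wx": 0, "wy": 0, "wz": 0, "jaw": 0}, {"dx": 0, "dy": 0, "dz": 0, "wx": 0, "wy": 0, "wz": 0, "jaw": 0}, {"dx": 0, "dy": 0, "dz": 0, "wx": 0, "wy": 0, "wz": 0, "jaw": 0}, {"dx": 0, "dy": 0, "dz": 0, "wx": 0, "wy": 0, "wz": 0, "jaw": 0}, {"dx": 0, "dy": 0, "dz": 0, "wx": 0, "wy": 0, "wz": 0, "jaw": 0}]}}

```text
time: 20.5
tool_pos: [0.543, -0.1712, 0.0646]
tcp_rot: [-3.139, -0.045, -0.001]
wrist_force: [-20.1, -0.1, 14.5]
width: 0.076
```

```bash
python3 - <<'E'
from h import *
grab('side','side12.png')
E
python3 pad.py side12.npz | cut -c1-330; python3 -c "
from workcell import job
print(job.finish_job())"
```

```text
side12.npz -18 ['88:-2,1', '90:-1,3', '92:-1,6', '94:-5,12', '96:-11,19', '98:-16,25', '100:-18,31', '102:-6,43', '104:2,60', '106:7,83', '108:11,101', '110:17,104', '112:23,93', '114:21,66', '116:12,36']
side12.npz -12 ['88:37,2', '90:31,4', '92:23,7', '94:24,10', '96:21,13', '98:21,16', '100:24,22', '102:31,36', '104:29,57', '106:17,82', '108:21,102', '110:23,108', '112:26,101', '114:21,75', '116:12,45']
side12.npz 12 ['88:-3,3', '90:-1,4', '92:0,4', '94:0,3', '96:-1,3', '98:-8,11', '100:-15,31', '102:-9,59', '104:4,91', '106:7,128', '108:6,154', '110:4,155', '112:3,141', '114:9,104', '116:11,66']
side12.npz 18 ['88:-2,1', '90:0,2', '92:1,3', '94:0,3', '96:-2,5', '98:-9,12', '100:-21,34', '102:-32,63', '104:-32,93', '106:-25,126', '108:-12,147', '110:1,148', '112:7,133', '114:11,94', '116:11,55']
 pad z 0.026 min 66.25 48 back edge [np.float64(70.0)]
 pad z 0.032 min 63.0 24 back edge [np.float64(84.5)]
the job is handed in; nothing more can be done
None
```

I gripped the blue plate at 30 N, raised that to 90 N and then 110 N, and lifted it out of the rack. I lowered it into the jig slot until it stood on the floor, pushed it along against the seal pad, and held it still for about 3.6 s. I handed the job in at about 20.5 s, still gripping and pressing.

**What the last checks showed:**
- **Hold:** the arm stayed within 0.1 mm throughout.
- **Pointer:** the cross-bar was in the green and had not reached the yellow. The pad's edge had moved about 9.7 mm; the cross-bar itself reads 9–10 mm.
- **Force:** the wrist read about 20 N along the slot. I put about 10 N of that down to friction on the slot floor, which leaves about 10 N on the spring.
- **Surroundings:** the other two plates and the bystanders look untouched in the side picture.

**What disagreed or was less certain:**
- **Travel:** working it out from the plate's position gives only about 6 mm, still in the green. That depends on my estimate of the jig origin, so I trusted the pad edge and pointer more.
- **Tilt:** the last picture gave the plate a pitch of 1.1°, within the noise of a few pixels; 1 mm earlier it read 0.2°.
- **Contact on the way in:** the plate rubbed one slot wall at about 4 N and I re-centred it. At the start of the slide it pressed the floor with about 14 N, so I eased it.

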